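Tip the bookend onto its foot and close up the carton row

TASK

The L-shaped aluminium bookend is lying on its long leg. Tip it up about its bend, keeping the bend down on the worktop, so that it comes gently (no slapping down) to stand on its shorter foot leg with the long leg upright; then slide it along the worktop, bend leading, centred and square to the row, until its upright leg has closed up the three soap cartons against the white perforated end panel with no gaps. Keep the cartons upright and leave everything else where it is.

Things in the scene. Friction and masses are not known exactly. Their poses are not given: they have to be found in the camera images.
- bookend: L-shaped bookend of bare 8 mm aluminium plate, 60 mm wide, about 0.32 kg: long leg 140 mm, foot leg 110 mm (outer sizes). Origin: middle of the bend's outer edge. Own x: along the bend; +y: along the long leg (outer face at z = 0); +z: along the foot leg (outer face at y = 0). It starts flat on the long leg (z up); stood on its foot, y is up and z points away from the row.
- bookend_leg_end (a point): Middle of the free end of the bookend's long leg, mid thickness (own y 140, z 4 mm). At the start it lies on the worktop, pointing towards the carton row within about 40 degrees.
- bookend_foot_end (a point): Middle of the free end of the bookend's foot leg, mid thickness (own z 110, y 4 mm); at the start it is up in the air, at the end away from the row.
- bookend_com (a point): Bookend's centre of mass (own y 39, z 24 mm, in the open inside of the L): it balances over the bend when tipped by about 58 degrees; past that it drops onto its foot unless held.
- panel: White perforated end panel screwed to the worktop, 130 mm wide (own x), 130 mm tall, 16 mm thick, with a foot behind it. Origin: middle of the lower edge of its front face; z up. Own -y points out of that face along the row. With the row closed up, the outer face of the bookend's upright leg is at y = -120 mm in this frame.
- carton1: Cardboard soap carton, 56 mm (own x) by 40 mm (own y, along the row) by 90 mm tall, about 0.18 kg, standing loose in the row in front of the panel, with gaps of a few mm to 25 mm to its neighbours; any of the three may be first. Origin: centre of its underside, own z up.
- carton2: Cardboard soap carton, 56 mm (own x) by 40 mm (own y, along the row) by 80 mm tall, about 0.18 kg, standing loose in the row in front of the panel, with gaps of a few mm to 25 mm to its neighbours; any of the three may be first. Origin: centre of its underside, own z up.
- carton3: Cardboard soap carton, 56 mm (own x) by 40 mm (own y, along the row) by 90 mm tall, about 0.18 kg, standing loose in the row in front of the panel, with gaps of a few mm to 25 mm to its neighbours; any of the three may be first. Origin: centre of its underside, own z up.
- mug: Red ceramic mug with two brushes, 84 mm across, about 175 mm tall with the brushes, beyond the panel, at the far left; leave alone. Origin: centre of its underside.
- dustpan: Yellow plastic dustpan, 200 mm by 170 mm, 50 mm tall, lying flat at the left; leave alone. Origin: centre of its pan's underside.
- basket: Aluminium basket, 110 x 160 x 80 mm, at the right; leave alone. Origin: centre of its underside.
- brush: Wooden scrubbing brush lying near the robot, 50 x 150 mm (own y long), 40 mm high; leave alone. Origin: centre of its underside.
- soapdish: White soap dish with a green bar, 80 x 120 mm, 29 mm high, beyond the bookend's path; leave alone. Origin: centre of its underside.
- squeegee: Short grey hand squeegee lying at the right, blade 200 mm, handle 120 mm, 26 mm high; leave alone. Origin: under its blade's middle.
Not all that is in view belongs to the job. What is shaped like the panel but purple, turquoise or yellow is not meant.

How it is judged:
By the outcome, as a careful person would: the job done as asked, in the order asked, and still so for the second after the job is handed in, with the robot touching nothing.
It also fails if it takes over 67 s, if anything falls off the work surface, if the arm or the gripper's body presses on something with over 40 N, if the wrist force passes 120 N, or if a joint passes its speed limit or range.

ROBOT

A 6-joint arm with a two-finger parallel gripper is mounted at the origin on the work surface. World frame = base frame: x ahead of the robot, y to its left, z up, the work surface at z = 0. Lengths are in mm, angles in rad, forces in N, time in s.
With the tool pointing down it reaches from about 350 to 875 mm from the base axis. Payload 4.2 kg.
Tool frame: the origin (TCP) lies on the centre line of the jaws, within the pads' length; the fingertips stand 8 mm ahead of it and the grasp point (between the pads) lies 11 mm behind it; z points along the fingers, y is the direction in which the jaws open and shut (so a half turn about z gives the same grasp; the last joint's range is limited). The gripper opens to 87 mm and grips with 3 to 60 N. Pads are 19 mm wide; open, the fingers measure 117 mm over their backs; the gripper's body (75 mm by 190 mm) begins 51 mm behind the grasp point.
Start: joints at [-0.914, 0.385, 0.008, 0, -1.194, -0.259], TCP at [242.133, -576.169, 230.55] pointing down, gripper open.
Joint ranges: [-3.14, 3.14], [-1.21, 2.06], [-1.07, 1.41], [-3.16, 2.05], [-2.99, -0.16], [-3.1, 3.1]. Speed limits (rad/s): [2.79, 2.79, 3.14, 3.14, 3.14, 3.14].

INTERFACE

Orientations are given as a 3x3 rotation matrix whose columns are the frame's x, y, z axes.
In Python, from plant import monitor, cams, sign_off gives the robot as it stands. The module is installed in compiled form; this text tells all that it offers.
- The arm moves only by the tool step_arm, never from a script. Its argument "deltas" is a list that holds one entry, the list of rows, each a list of 7 numbers: the shift along the world's x, y, z in mm, then the turn, a rotation vector about the world's x, y, z in rad, then the gripper command: -1 is fully open, 1 is shut, values between are in proportion. In form: [[[x, y, z, rx, ry, rz, fingers], ...]]. A call has 1 to 20 rows; each row shifts and turns the pose as measured when the row begins; what a row does not reach is not made up. A row lasts 1/8 s, in which the tool goes at most 62.5 mm and 10.7 degrees, less where a joint would pass 70% of its speed; a pose out of reach is approached as far as the arm can. A call with a gripper value outside its range is refused whole. The fingers move at their own pace and stop on an object; "squeeze" is the grip in N (left out, the last holds). Time passes only in rows, so rows that do not move let the fingers close. It gives the time, the measured TCP pose, the force and the opening at its end, in the units of the state.
- monitor.sense(): the state, without advancing time (a new reading comes with each control period).
- cams.read_camera(name): name is "scene" or "top" or "wrist"; returns a dict with "pixels" (400x640x3 uint8, red, green, blue), "range_z" (400x640 float32, mm along the optical axis (not along the pixel's ray), 0 where there is no reading), "mtx" (3x3 intrinsics, pixels), "extrinsics" (4x4, takes a point from camera to world coordinates); the wrist camera has in their place "T_tool_cam" (4x4, takes a point from camera to tool coordinates, whose origin is the TCP and whose axes are the flange's). Camera axes: x right, y down, z forward; pixel columns grow to the right and rows downward; lengths in mm; the calibration is good to about 2 mm. A picture is of the moment at which its call begins: read the wrist's pose just before it.
- sign_off(): hands the job in, once; it reports no verdict.
The state is a dict: "time_s": time; "joints": joint angles; "joint_vel": joint speeds; "joint_efforts": joint torques, N m; "ee_pos": TCP position; "tool_rot": TCP orientation; "contact_force": force on the tool from outside, world axes, zero at the start; "ft_torque": the same for the moment, N m; "grip_width": finger opening in mm.
Only numpy, scipy, OpenCV 4.12 (cv2) and the standard library are available. Lean on these libraries where they do the work, as an engineer would, in place of code of your own. Each camera call takes 0.05 s, during which the arm holds its last target. There are 200 camera calls.

## Working session

There is one attempt and no reset: what is moved stays moved. The work goes in short steps, Python scripts to look and compute and a tool call to move; the robot and the scene stay as the last step left them, time stands still between calls to the robot, and variables do not carry over. Pictures are saved under pics/ and viewed, about 8 in all and at most 12, crops included, and the job is handed in when it is done.

Besides the shell and the picture viewer there is one more tool, called after "Request:" as name(argument=value, ...) on one line, values as JSON. step_arm: Moves the arm, as the interface text tells. Its arguments: {"type":"object","properties":{"deltas":{"type":"array"},"squeeze":{"type":"number"}},"required":["deltas"]}

```bash
mkdir -p pics
cat > h.py <<'E'
import numpy as np, cv2
from plant import monitor, cams
def grab(n):
    s=monitor.sense(); c=cams.read_camera(n)
    if n=='wrist':
        T=np.eye(4);T[:3,:3]=np.array(s['tool_rot']).reshape(3,3);T[:3,3]=s['ee_pos'];E=T@np.array(c['T_tool_cam'])
    else: E=np.array(c['extrinsics'])
    return c['pixels'],c['range_z'],np.array(c['mtx']),E
def cloud(d,K,E):
    v,u=np.mgrid[:d.shape[0],:d.shape[1]]
    P=np.stack([(u-K[0,2])/K[0,0]*d,(v-K[1,2])/K[1,1]*d,d],-1)
    W=P@E[:3,:3].T+E[:3,3]; W[d<=0]=np.nan; return W
def proj(p,K,E):
    q=np.linalg.inv(E)@np.append(p,1); q=K@q[:3]; return q[:2]/q[2]
E
python3 - <<'E'
from h import *
for n in('top','scene'):
    p,d,K,E=grab(n); cv2.imwrite(f'pics/{n}0.png',p[...,::-1]); np.savez(f'{n}0.npz',p=p,d=d,K=K,E=E)
    print(n,K.tolist(),E.round(3).tolist())
print(monitor.sense())
E
```

```text
top [[404.90981309821996, 0.0, 317.27184001959483], [0.0, 404.90981309821996, 199.01498448925102], [0.0, 0.0, 1.0]] [[0.007, -0.999, 0.051, 465.41], [-1.0, -0.007, -0.006, 23.922], [0.007, -0.051, -0.999, 1644.225], [0.0, 0.0, 0.0, 1.0]]
scene [[466.7121731243318, 0.0, 320.28374134124317], [0.0, 466.7121731243318, 203.53073849323863], [0.0, 0.0, 1.0]] [[-0.422, 0.782, -0.459, 1347.285], [0.907, 0.366, -0.21, 363.858], [0.003, -0.504, -0.863, 1554.784], [0.0, 0.0, 0.0, 1.0]]
{'time_s': 0.1, 'joints': array([-9.14398258e-01,  3.85493914e-01,  6.76705866e-03, -4.52538301e-04,
       -1.19397390e+00, -2.58588853e-01]), 'joint_vel': array([-0.0004972 , -0.00260285,  0.00250451,  0.00065209, -0.00135449,
        0.00179298]), 'joint_efforts': array([-9.27329784e-04, -3.91688633e+01,  1.87935519e+01,  4.23179939e+00,
        1.35072973e-02, -7.16182058e-05]), 'ee_pos': array([ 241.94119717, -575.71342208,  229.55953873]), 'tool_rot': array([[-9.21976533e-01, -3.87244866e-01, -8.28840878e-04],
       [-3.87245744e-01,  9.21974846e-01,  1.76544184e-03],
       [ 8.05121533e-05,  1.94866105e-03, -9.99998098e-01]]), 'contact_force': array([ 0.04786864,  0.27472868, -0.51748653]), 'ft_torque': array([ 0.05787291, -0.02172303,  0.00274842]), 'grip_width': 87.28763089483361}
```

View pics/top0.png

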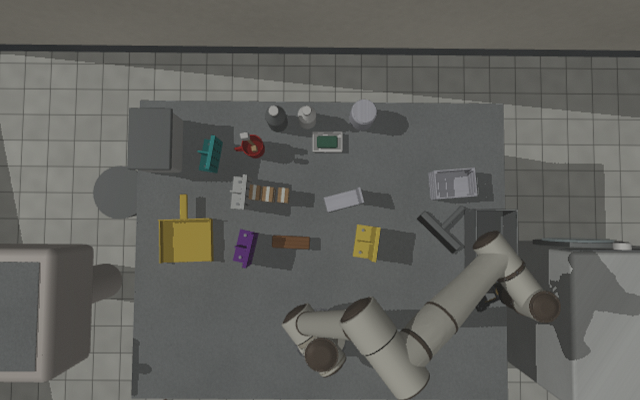

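View pics/scene0.png

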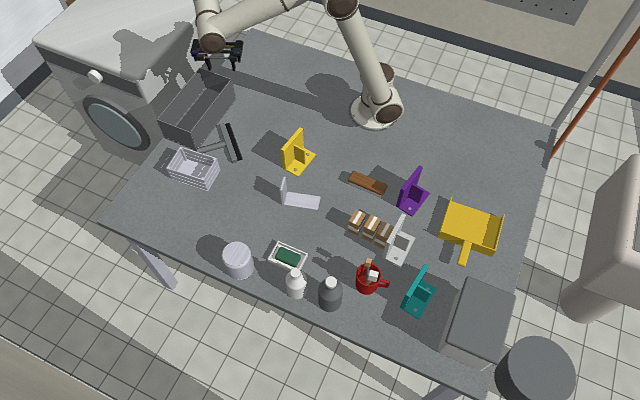

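Top view: the bookend is at (345,200) with its raised foot at (361,197), and the cartons are at (258–282,194). The white panel is at (238,192). Panel look-alikes, by colour, are purple (245,247), turquoise (209,153) and yellow (367,242). I choose the white panel next to the cartons and the bare aluminium L.

Run:
```python
from h import *
z=np.load('top0.npz'); W=cloud(z['d'],z['K'],z['E']); p=z['p']
im=cv2.resize(p[160:230,220:380,::-1],None,fx=5,fy=5,interpolation=cv2.INTER_CUBIC); 
s=np.load('scene0.npz'); WS=cloud(s['d'],s['K'],s['E'])
im2=cv2.resize(s['p'][165:275,265:425,::-1],None,fx=5,fy=5,interpolation=cv2.INTER_CUBIC)
im2=cv2.resize(im2,(360,248)); cv2.imwrite('pics/crop1.png',np.vstack([im,np.pad(im2,((0,2),(0,440),(0,0)))])[:600])
pts=np.vstack([W.reshape(-1,3)]); 
def box(P,x0,x1,y0,y1,z0,z1):
    m=(P[:,0]>x0)&(P[:,0]<x1)&(P[:,1]>y0)&(P[:,1]<y1)&(P[:,2]>z0)&(P[:,2]<z1); return P[m]
PS=WS.reshape(-1,3)
# table height & regions
for nm,P in(('top',pts),('scene',PS)):
    c=W[192,238] if nm=='top' else 0
    print(nm,'centers',[W[v,u].round(0).tolist() for u,v in((345,200),(361,197),(238,192),(258,193),(270,194),(282,195),(310,215),(327,142))] if nm=='top' else '')
    for lab,b in (('leg',(380,540,-180,-40,4,20)),('foot',(380,540,-180,-40,60,140)),('row',(420,540,110,250,60,100)),('panel',(400,560,200,370,105,150))):
        q=box(P,*b)
        if len(q)>5:
            r=cv2.minAreaRect(q[:,:2].astype(np.float32)); print(lab,len(q),np.round(r[0],1),np.round(r[1],1),round(r[2],1),'z',np.percentile(q[:,2],[5,50,95]).round(1), cv2.boxPoints(r).round(0).tolist())
```

```text
top centers [[545.0, -99.0, 6.0], [552.0, -152.0, 110.0], [568.0, 318.0, 97.0], [566.0, 243.0, 88.0], [562.0, 196.0, 90.0], [nan, nan, nan], [484.0, 43.0, 4.0], [778.0, -24.0, 28.0]]
leg 375 [ 458.8 -110.8] [157.4 138.1] 0.1 z [ 4.2  7.4 13.4] [[380.0, -42.0], [380.0, -180.0], [538.0, -180.0], [537.0, -42.0]]
foot 18 [ 459.  -153.8] [159.   24.7] 5.2 z [ 67.4  96.6 112.7] [[379.0, -149.0], [381.0, -173.0], [539.0, -159.0], [537.0, -134.0]]
row 55 [535.9 189.8] [117.4   7.9] 90.0 z [73.  83.9 91.2] [[532.0, 131.0], [540.0, 131.0], [540.0, 248.0], [532.0, 248.0]]
panel 103 [478.9 283. ] [164.1  30.1] 12.4 z [111.2 128.7 135.1] [[396.0, 280.0], [402.0, 251.0], [562.0, 286.0], [556.0, 315.0]]
scene centers 
leg 381 [ 459.9 -110.3] [159.8 139.1] 0.0 z [ 4.2  7.3 13.8] [[380.0, -41.0], [380.0, -180.0], [540.0, -180.0], [540.0, -41.0]]
foot 44 [ 459.2 -155. ] [161.1  30.5] 6.7 z [ 62.   85.7 109.9] [[377.0, -149.0], [381.0, -180.0], [541.0, -161.0], [537.0, -131.0]]
row 43 [534.7 186.4] [ 10.1 115. ] 0.2 z [74.3 83.1 90. ] [[529.0, 244.0], [530.0, 129.0], [540.0, 129.0], [540.0, 244.0]]
panel 104 [479.3 283.4] [161.4  29.9] 12.9 z [109.1 128.  132.8] [[397.0, 280.0], [404.0, 251.0], [561.0, 287.0], [555.0, 316.0]]
```

View pics/crop1.png

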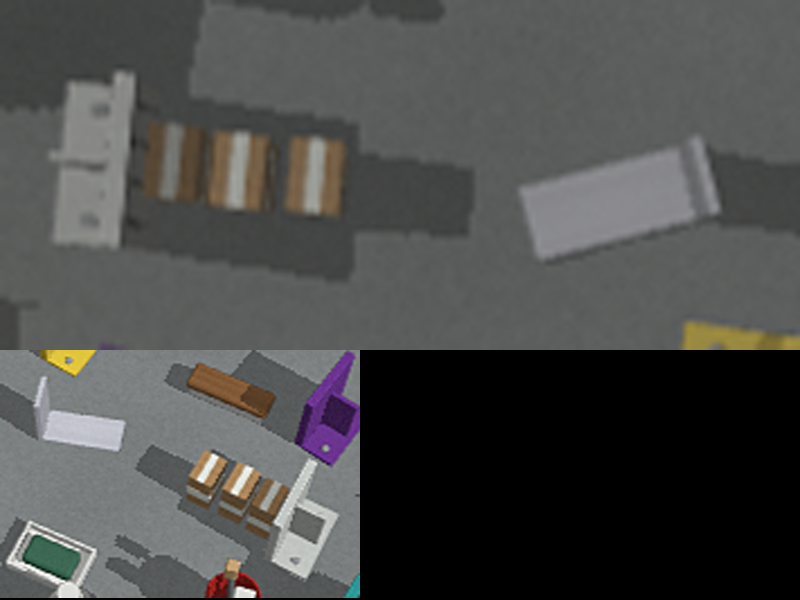

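The crop confirms it: white panel with holes and three cartons at left; bookend with its raised foot at the right end (crop 705,175) and the leg end towards the row (530,222). My boxes missed in x, so I'm redoing them.

Run:
```python
from h import *
def box(P,x0,x1,y0,y1,z0,z1):
    m=(P[:,0]>x0)&(P[:,0]<x1)&(P[:,1]>y0)&(P[:,1]<y1)&(P[:,2]>z0)&(P[:,2]<z1); return P[m]
for nm in('top','scene'):
    z=np.load(nm+'0.npz'); P=cloud(z['d'],z['K'],z['E']).reshape(-1,3)
    print(nm)
    t=box(P,480,520,-50,50,-30,30); print('table',np.percentile(t[:,2],[10,50,90]).round(1))
    for lab,b in (('leg',(490,610,-170,-15,4.5,20)),('footface',(490,620,-180,-120,25,140)),('foottip',(490,620,-180,-120,100,140)),('row',(500,620,110,275,65,100)),('panel',(480,650,265,370,105,150))):
        q=box(P,*b)
        if len(q)>5:
            r=cv2.minAreaRect(q[:,:2].astype(np.float32)); print(lab,len(q),np.round(r[0],1),np.round(r[1],1),round(r[2],1),'z',np.percentile(q[:,2],[5,50,95]).round(1), cv2.boxPoints(r).round(0).tolist())
    q=box(P,500,620,110,285,65,100); print(np.histogram(q[:,1],np.arange(110,290,5)))
    for lab,b in (('panel',(480,650,265,370,40,150)),('ft',(490,620,-180,-120,25,140))):
        q=box(P,*b)[:,:2]; l=cv2.fitLine(q.astype(np.float32),cv2.DIST_HUBER,0,.1,.1).ravel(); print(lab,l.round(3))
```

```text
top
table [-5.1  0.7  7.2]
leg 469 [551.1 -90. ] [117.2 145.2] 0.3 z [ 5.1  8.4 14.3] [[492.0, -18.0], [493.0, -163.0], [610.0, -162.0], [609.0, -17.0]]
footface 72 [ 559.8 -150.5] [58.9  9.1] 14.3 z [ 38.1 101.6 113.8] [[530.0, -153.0], [532.0, -162.0], [589.0, -148.0], [587.0, -139.0]]
foottip 37 [ 559.9 -150.4] [56.1  8.8] 13.8 z [103.2 109.9 114.4] [[532.0, -153.0], [534.0, -161.0], [588.0, -148.0], [586.0, -139.0]]
row 474 [562.4 202.5] [148.6  58.5] 84.7 z [75.3 87.1 95.2] [[526.0, 131.0], [585.0, 126.0], [598.0, 274.0], [540.0, 279.0]]
panel 187 [566.5 292.1] [ 17.8 128.8] 85.3 z [113.  128.9 134.9] [[502.0, 288.0], [630.0, 278.0], [631.0, 296.0], [503.0, 306.0]]
(array([ 0,  0,  0,  7, 17, 25, 15, 15, 27, 17, 15, 16,  0,  0,  3, 20, 14,
       22, 22, 15, 16, 27, 16,  7,  1, 22, 15, 20, 25, 15, 18, 26, 16, 11,
       25]), array([110, 115, 120, 125, 130, 135, 140, 145, 150, 155, 160, 165, 170,
       175, 180, 185, 190, 195, 200, 205, 210, 215, 220, 225, 230, 235,
       240, 245, 250, 255, 260, 265, 270, 275, 280, 285]))
panel [ 9.97000e-01 -8.00000e-02  5.77508e+02  2.84211
[... 528 characters left out ...]
.1 z [69.5 85.7 94.4] [[524.0, 130.0], [588.0, 125.0], [601.0, 274.0], [537.0, 279.0]]
panel 186 [570.6 292.5] [ 16.5 131.6] 85.6 z [112.8 128.5 134.7] [[504.0, 289.0], [636.0, 279.0], [637.0, 296.0], [506.0, 306.0]]
(array([ 0,  0,  0, 11, 18, 22, 22, 22, 20, 22, 22, 19,  1,  0,  0, 17, 24,
       22, 26, 21, 26, 26, 25, 17,  0, 16, 21, 25, 24, 28, 24, 24, 24, 22,
        0]), array([110, 115, 120, 125, 130, 135, 140, 145, 150, 155, 160, 165, 170,
       175, 180, 185, 190, 195, 200, 205, 210, 215, 220, 225, 230, 235,
       240, 245, 250, 255, 260, 265, 270, 275, 280, 285]))
panel [ 9.92000e-01 -1.25000e-01  5.77681e+02  2.96018e+02]
ft [ 9.74000e-01  2.27000e-01  5.78511e+02 -1.42730e+02]
```

```bash
cat > g.py <<'E'
from h import *
from scipy.spatial.transform import Rotation as Ro, Slerp
import json
B=np.array([561.5,-154,0.]); AZ=np.deg2rad(14.5); TH=np.deg2rad(15)
def frame(az=None):
    az=AZ if az is None else az
    xb=np.array([np.cos(az),np.sin(az),0]); u=np.array([-xb[1],xb[0],0]); return xb,u
def Rdown(az):
    xb,u=frame(az); return np.c_[-u,-xb,[0,0,-1.]]   # x=-u, y=-xb, z down
def toolR(phi,az=None):
    az=AZ if az is None else az
    return Ro.from_rotvec(frame(az)[0]*(phi-TH)).as_matrix()@Rdown(az)
def cur():
    s=monitor.sense(); return np.array(s['ee_pos']),np.array(s['tool_rot']).reshape(3,3)
def rows(poses,g,start=None):
    p,R=start or cur(); out=[]
    for q,Q in poses:
        out.append([round(float(v),1) for v in q-p]+[round(float(v),4) for v in Ro.from_matrix(Q@R.T).as_rotvec()]+[g]); p,R=q,Q
    print(json.dumps(out))
def lin(q,Q,n,start=None):
    p,R=start or cur(); S=Slerp([0,1],Ro.from_matrix([R,Q]))
    return [(p+(q-p)*k/n,S(k/n).as_matrix()) for k in range(1,n+1)]
E
python3 - <<'E'
from g import *
xb,u=frame(); q=B+110*u+[0,0,150]
print(q,np.linalg.det(toolR(0))); rows(lin(q,toolR(0),18),-1)
E
```

```text
[533.95819955 -47.50375956 150.        ] 0.9999999999999999
[[16.2, 29.3, -4.4, -0.0142, 0.0069, 0.0788, -1], [16.2, 29.3, -4.4, -0.0142, 0.0069, 0.0788, -1], [16.2, 29.3, -4.4, -0.0142, 0.0069, 0.0788, -1], [16.2, 29.3, -4.4, -0.0142, 0.0069, 0.0788, -1], [16.2, 29.3, -4.4, -0.0142, 0.0069, 0.0788, -1], [16.2, 29.3, -4.4, -0.0142, 0.0069, 0.0788, -1], [16.2, 29.3, -4.4, -0.0142, 0.0069, 0.0788, -1], [16.2, 29.3, -4.4, -0.0142, 0.0069, 0.0788, -1], [16.2, 29.3, -4.4, -0.0142, 0.0069, 0.0788, -1], [16.2, 29.3, -4.4, -0.0142, 0.0069, 0.0788, -1], [16.2, 29.3, -4.4, -0.0142, 0.0069, 0.0788, -1], [16.2, 29.3, -4.4, -0.0142, 0.0069, 0.0788, -1], [16.2, 29.3, -4.4, -0.0142, 0.0069, 0.0788, -1], [16.2, 29.3, -4.4, -0.0142, 0.0069, 0.0788, -1], [16.2, 29.3, -4.4, -0.0142, 0.0069, 0.0788, -1], [16.2, 29.3, -4.4, -0.0142, 0.0069, 0.0788, -1], [16.2, 29.3, -4.4, -0.0142, 0.0069, 0.0788, -1], [16.2, 29.3, -4.4, -0.0142, 0.0069, 0.0788, -1]]
```

Request:
step_arm(deltas=[[[16.2,29.3,0,-0.0142,0.0069,0.0788,-1],[16.2,29.3,0,-0.0142,0.0069,0.0788,-1],[16.2,29.3,0,-0.0142,0.0069,0.0788,-1],[16.2,29.3,0,-0.0142,0.0069,0.0788,-1],[16.2,29.3,0,-0.0142,0.0069,0.0788,-1],[16.2,29.3,0,-0.0142,0.0069,0.0788,-1],[16.2,29.3,0,-0.0142,0.0069,0.0788,-1],[16.2,29.3,0,-0.0142,0.0069,0.0788,-1],[16.2,29.3,0,-0.0142,0.0069,0.0788,-1],[16.2,29.3,0,-0.0142,0.0069,0.0788,-1],[16.2,29.3,0,-0.0142,0.0069,0.0788,-1],[16.2,29.3,0,-0.0142,0.0069,0.0788,-1],[16.2,29.3,0,-0.0142,0.0069,0.0788,-1],[16.2,29.3,0,-0.0142,0.0069,0.0788,-1],[16.2,29.3,-10,-0.0142,0.0069,0.0788,-1],[16.2,29.3,-10,-0.0142,0.0069,0.0788,-1],[16.2,29.3,-20,-0.0142,0.0069,0.0788,-1],[16.2,29.3,-20,-0.0142,0.0069,0.0788,-1]]])

```text
time_s: 2.35
ee_pos: [536.9, -29.9, 162.2]
tool_rot: [[0.284, -0.957, 0.064], [-0.922, -0.29, -0.256], [0.264, 0.014, -0.965]]
contact_force: [1.3, 0.5, -0.2]
grip_width: 87.1
```

Run:
```python
from g import *
s=monitor.sense(); print(s['joints'].round(2), s['contact_force'].round(1))
p,d,K,E=grab('wrist'); cv2.imwrite('pics/w1.png',p[...,::-1]); np.savez('w1.npz',p=p,d=d,K=K,E=E)
P=cloud(d,K,E).reshape(-1,3)
xb,u=frame()
r=P-B; m=(abs(r@xb)<60)&(r@u>-20)&(r@u<170); 
tab=P[(P[:,2]<40)&np.isfinite(P[:,2])]; print('n',np.isfinite(P[:,2]).sum(), np.percentile(tab[:,2],[5,25,50,75,95]).round(1))
print(E.round(2).tolist())
```

```text
[ 0.38  0.28 -0.49  0.35 -0.87 -0.32] [ 1.3  0.5 -0.2]
n 254952 [ 0.4  1.2  1.8  2.8 24.5]
[[-0.96, -0.29, -0.02, 548.26], [-0.29, 0.96, 0.01, -60.21], [0.01, 0.01, -1.0, 332.21], [0.0, 0.0, 0.0, 1.0]]
```

View pics/w1.png

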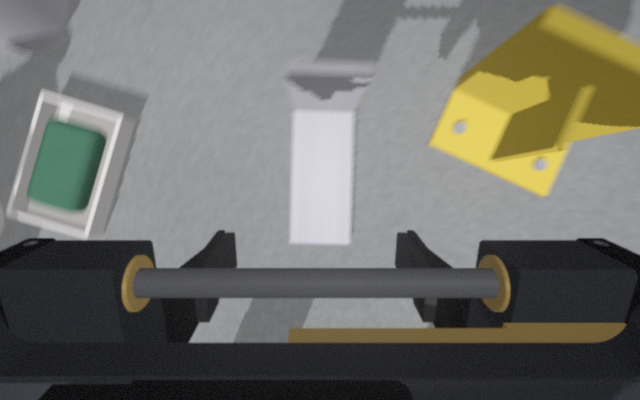

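The wrist view shows the leg between the jaws: free end at (290–352,243), bend at (292–355,108). The foot tip is at (285–375,68). I'll cast rays on plane z=8.

Run:
```python
from g import *
z=np.load('w1.npz'); p,d,K,E=[z[k] for k in('p','d','K','E')]
hsv=cv2.cvtColor(p,cv2.COLOR_RGB2HSV); m=((hsv[...,2]>165)&(hsv[...,1]<40)).astype(np.uint8); m[:95]=0;m[250:]=0;m[:,:260]=0;m[:,385:]=0
c=max(cv2.findContours(m,0,2)[0],key=cv2.contourArea); px=c[:,0].astype(float)
def onz(px,h):
    r=np.c_[(px[:,0]-K[0,2])/K[0,0],(px[:,1]-K[1,2])/K[1,1],np.ones(len(px))]@E[:3,:3].T
    return E[:3,3]+r*((h-E[2,3])/r[:,2])[:,None]
w=onz(px,8); r=cv2.minAreaRect(w[:,:2].astype(np.float32)); print(cv2.boundingRect(c),np.round(r,1)if 0 else r, cv2.boxPoints(r).round(1).tolist())
xb,u=frame(); q=(w-B); print('x range',np.percentile(q@xb,[3,97]),'u',(q@u).min(),(q@u).max())
W=cloud(d,K,E); 
for v in(120,150,180,210,235):
    row=[W[v,u_] for u_ in range(260,385) if W[v,u_][2]>5.5]; row=np.array(row); print(v,len(row),row[0].round(1),row[-1].round(1),np.median(row[:,2]).round(1))
```

```text
(288, 95, 75, 151) ((541.7681884765625, -87.08936309814453), (73.79802703857422, 149.97935485839844), 16.841955184936523) [[484.70001220703125, -26.0], [528.2000122070312, -169.60000610351562], [598.7999877929688, -148.1999969482422], [555.4000244140625, -4.599999904632568]]
x range [-33.40819093  36.86722709] u -6.715054178501928 145.0488848529179
120 60 [ 583.8 -126.3    8.5] [ 527.8 -143.    10.5] 9.3
150 60 [576.  -97.3  10. ] [ 520.  -114.5    9.6] 9.6
180 60 [568.4 -68.6   9. ] [512.2 -85.7   9.8] 9.3
210 59 [560.7 -39.8  10.2] [504.5 -56.8  10. ] 9.4
235 60 [554.4 -15.6   9.2] [498.  -32.6   8.7] 9.2
```

```bash
sed -i 's/^B=.*/B=np.array([560.5,-152,0.]); AZ=np.deg2rad(15); TH=np.deg2rad(15)/' g.py
python3 - <<'E'
from g import *
xb,u=frame(); q=B+115*u
a=lin(q+[0,0,40],toolR(0),6); rows(a,-1); rows(lin(q+[0,0,14],toolR(0),4,a[-1]),-1)
E
```

```text
[[-1.2, -2.2, -19.9, 0.0016, -0.0023, -0.0064, -1], [-1.2, -2.2, -19.9, 0.0016, -0.0023, -0.0064, -1], [-1.2, -2.2, -19.9, 0.0016, -0.0023, -0.0064, -1], [-1.2, -2.2, -19.9, 0.0016, -0.0023, -0.0064, -1], [-1.2, -2.2, -19.9, 0.0016, -0.0023, -0.0064, -1], [-1.2, -2.2, -19.9, 0.0016, -0.0023, -0.0064, -1]]
[[-7.2, -13.4, -126.1, 0.0095, -0.0138, -0.0385, -1], [0.0, 0.0, -6.5, -0.0, 0.0, 0.0, -1], [0.0, 0.0, -6.5, 0.0, 0.0, 0.0, -1], [0.0, 0.0, -6.5, 0.0, -0.0, 0.0, -1]]
```

Request:
step_arm(deltas=[[[-1.2,-2.2,-20,0.0016,-0.0023,-0.0064,-1],[-1.2,-2.2,-20,0.0016,-0.0023,-0.0064,-1],[-1.2,-2.2,-20,0.0016,-0.0023,-0.0064,-1],[-1.2,-2.2,-20,0.0016,-0.0023,-0.0064,-1],[-1.2,-2.2,-20,0.0016,-0.0023,-0.0064,-1],[-1.2,-2.2,-20,0.0016,-0.0023,-0.0064,-1],[0,0,-6,0,0,0,-1],[0,0,-6,0,0,0,-1],[0,0,0,0,0,0,-1]]])

```text
time_s: 3.52
ee_pos: [530.0, -40.2, 21.9]
tool_rot: [[0.251, -0.966, 0.064], [-0.933, -0.259, -0.251], [0.259, 0.003, -0.966]]
contact_force: [0.3, 0.5, 0.3]
grip_width: 87.3
```

Run:
```python
from g import *
xb,u=frame(); rows(lin(B+115*u+[0,0,13.],toolR(0),5),-1); print(cur()[0],monitor.sense()['contact_force'])
```

```text
[[0.2, -0.1, -1.8, 0.0001, -0.0007, -0.0001, -1], [0.2, -0.1, -1.8, 0.0001, -0.0007, -0.0001, -1], [0.2, -0.1, -1.8, 0.0001, -0.0007, -0.0001, -1], [0.2, -0.1, -1.8, 0.0001, -0.0007, -0.0001, -1], [0.2, -0.1, -1.8, 0.0001, -0.0007, -0.0001, -1]]
[529.97425324 -40.16903513  21.94288631] [0.27261913 0.54655658 0.31811192]
```

Request:
step_arm(deltas=[[[0,0,-3,0,0,0,-1],[0,0,-3,0,0,0,-1],[0,0,-2,0,0,0,-1],[0,0,-2,0,0,0,-1],[0,0,0,0,0,0,-1],[0,0,0,0,0,0,-1]]])

```text
time_s: 4.28
ee_pos: [531.3, -39.5, 12.8]
tool_rot: [[0.251, -0.966, 0.067], [-0.933, -0.26, -0.249], [0.258, -0.0, -0.966]]
contact_force: [0.1, -1.4, -0.2]
grip_width: 87.0
```

Request:
step_arm(deltas=[[[0,0,-1,0,0,0,-0.2],[0,0,0,0,0,0,0.2],[0,0,0,0,0,0,0.4],[0,0,0,0,0,0,1],[0,0,0,0,0,0,1],[0,0,0,0,0,0,1],[0,0,0,0,0,0,1],[0,0,0,0,0,0,1],[0,0,0,0,0,0,1]]], squeeze=50)

```text
time_s: 5.4
ee_pos: [531.3, -39.5, 11.8]
tool_rot: [[0.25, -0.966, 0.067], [-0.933, -0.259, -0.249], [0.258, -0.0, -0.966]]
contact_force: [0.5, 0.5, -0.4]
grip_width: 59.0
```

```bash
cat > tip.py <<'E'
from g import *
import sys
# args: n steps, phi target deg, gripper
n,ph=int(sys.argv[1]),np.deg2rad(float(sys.argv[2])); p,R=cur(); s=monitor.sense()
xb,u=frame()
dR=R@toolR(0).T; phi=np.dot(Ro.from_matrix(dR).as_rotvec(),xb); r=p-B
print('phi',np.rad2deg(phi).round(1),'ownYZ now (tool assumed rigid):',(r@u*np.cos(phi)+r[2]*np.sin(phi)).round(1),(-r@u*np.sin(phi)+r[2]*np.cos(phi)).round(1),'lat',(r@xb).round(1),'F',s['contact_force'].round(1),s['grip_width'].round(1),'j',s['joints'].round(2))
Y,Z=float(sys.argv[3]),float(sys.argv[4])
rows([(B+u*(Y*np.cos(f)-Z*np.sin(f))+[0,0,Y*np.sin(f)+Z*np.cos(f)]+xb*(r@xb),toolR(f)) for f in np.linspace(phi,ph,n+1)[1:]],1)
E
python3 tip.py 5 15 115 12
```

```text
Traceback (most recent call last):
  File "tip.py", line 7, in <module>
    print('phi',np.rad2deg(phi).round(1),'ownYZ now (tool assumed rigid):',(r@u*np.cos(phi)+r[2]*np.sin(phi)).round(1),(-r@u*np.sin(phi)+r[2]*np.cos(phi)).round(1),'lat',(r@xb).round(1),'F',s['contact_force'].round(1),s['grip_width'].round(1),'j',s['joints'].round(2))
                                                                                                                                                                                                                          ^^^^^^^^^^^^^^^^^^^^^
AttributeError: 'float' object has no attribute 'round'
```

Gripped at 59 mm.

```bash
sed -i "s/s\['grip_width'\].round(1)/s['grip_width']/" tip.py; python3 tip.py 6 15 116 11.8
```

```text
phi 0.0 ownYZ now (tool assumed rigid): 116.2 11.8 lat 0.9 F [ 0.5  0.5 -0.4] 58.95922100194219 j [ 0.32  0.48 -0.74  0.63 -0.45 -0.64]
[[0.2, -0.8, 5.1, 0.042, 0.0117, -0.0005, 1], [0.2, -0.8, 5.0, 0.0421, 0.0113, 0.0, 1], [0.3, -1.0, 5.0, 0.0421, 0.0113, -0.0, 1], [0.3, -1.2, 4.9, 0.0421, 0.0113, 0.0, 1], [0.4, -1.4, 4.9, 0.0421, 0.0113, -0.0, 1], [0.4, -1.6, 4.8, 0.0421, 0.0113, 0.0, 1]]
```

Request:
step_arm(deltas=[[[0.2,-0.8,5.1,0.042,0.0117,0,1],[0.2,-0.8,5.0,0.0421,0.0113,0.0,1],[0.3,-1.0,5.0,0.0421,0.0113,0,1],[0.3,-1.2,4.9,0.0421,0.0113,0.0,1],[0.4,-1.4,4.9,0.0421,0.0113,0,1],[0.4,-1.6,4.8,0.0421,0.0113,0.0,1]]])

```text
time_s: 6.15
ee_pos: [531.8, -45.2, 41.1]
tool_rot: [[0.264, -0.965, -0.004], [-0.964, -0.264, 0.009], [-0.01, 0.002, -1.0]]
contact_force: [1.0, -1.2, -1.4]
grip_width: 58.7
```

```bash
python3 tip.py 7 35 116 11.8
python3 - <<'E'
from h import *
p,d,K,E=grab('scene'); c=proj([545,-90,40],K,E).astype(int); print(c)
cv2.imwrite('pics/s1.png',cv2.resize(p[c[1]-80:c[1]+70,c[0]-100:c[0]+100,::-1],None,fx=3.5,fy=3.5,interpolation=2))
E
```

```text
phi 15.6 ownYZ now (tool assumed rigid): 117.6 10.0 lat -0.1 F [ 1.  -1.2 -1.4] 58.696433535037606 j [ 0.21  0.45 -0.44 -0.02 -0.68  0.07]
[[1.1, -4.1, 6.5, 0.0472, 0.011, -0.0054, 1], [0.6, -2.4, 5.1, 0.0468, 0.0125, -0.0, 1], [0.7, -2.6, 5.0, 0.0468, 0.0125, -0.0, 1], [0.8, -2.8, 4.8, 0.0468, 0.0125, -0.0, 1], [0.8, -3.0, 4.7, 0.0468, 0.0125, -0.0, 1], [0.9, -3.3, 4.5, 0.0468, 0.0125, 0.0, 1], [0.9, -3.5, 4.4, 0.0468, 0.0125, -0.0, 1]]
[299 195]
```

View pics/s1.png

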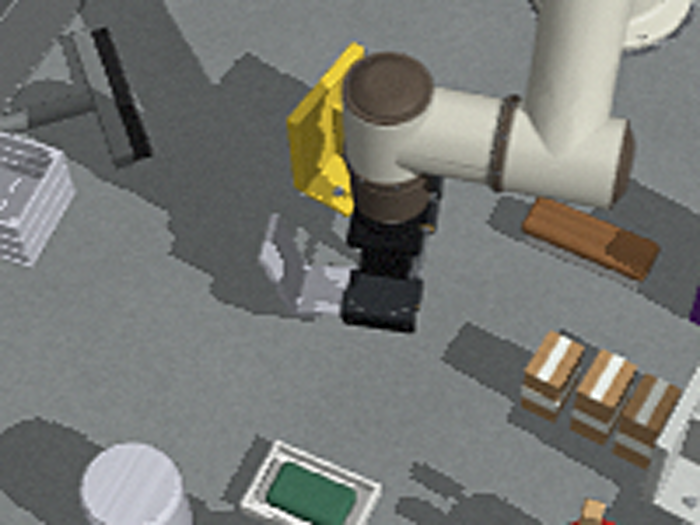

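The scene crop shows the bookend tilted with its bend on the top and its leg in the jaws. The yellow panel is clear of the wrist. Continuing to tip.

Request:
step_arm(deltas=[[[0.6,-2.4,5.2,0.0472,0.011,-0.004,1],[0.6,-2.4,5.1,0.0468,0.0125,0,1],[0.7,-2.6,5.0,0.0468,0.0125,0,1],[0.8,-2.8,4.8,0.0468,0.0125,0,1],[0.8,-3.0,4.7,0.0468,0.0125,0,1],[0.9,-3.3,4.5,0.0468,0.0125,0.0,1],[0.9,-3.5,4.4,0.0468,0.0125,0,1]]])

```text
time_s: 7.08
ee_pos: [537.4, -65.1, 75.5]
tool_rot: [[0.244, -0.966, -0.09], [-0.905, -0.26, 0.337], [-0.348, -0.001, -0.937]]
contact_force: [0.4, 0.3, 0.3]
grip_width: 58.9
```

```bash
python3 tip.py 7 55 116.5 11.2
```

```text
phi 35.4 ownYZ now (tool assumed rigid): 117.1 9.5 lat 0.2 F [0.4 0.3 0.3] 58.870616714529945 j [-0.03  0.5  -0.15 -0.39 -1.07  0.51]
[[1.4, -5.1, 5.3, 0.0471, 0.0132, -0.0009, 1], [1.0, -3.9, 4.0, 0.0472, 0.0127, 0.0, 1], [1.1, -4.1, 3.8, 0.0472, 0.0127, -0.0, 1], [1.1, -4.3, 3.6, 0.0472, 0.0127, -0.0, 1], [1.2, -4.4, 3.4, 0.0472, 0.0127, -0.0, 1], [1.2, -4.6, 3.2, 0.0472, 0.0127, 0.0, 1], [1.3, -4.7, 2.9, 0.0472, 0.0127, -0.0, 1]]
```

Request:
step_arm(deltas=[[[1,-3.8,4.2,0.0471,0.0132,0,1],[1.0,-3.9,4.0,0.0472,0.0127,0.0,1],[1.1,-4.1,3.8,0.0472,0.0127,0,1],[1.1,-4.3,3.6,0.0472,0.0127,0,1],[1.2,-4.4,3.4,0.0472,0.0127,0,1],[1.2,-4.6,3.2,0.0472,0.0127,0.0,1],[1.3,-4.7,2.9,0.0472,0.0127,0,1]]])

```text
time_s: 7.95
ee_pos: [545.6, -94.9, 101.4]
tool_rot: [[0.197, -0.966, -0.17], [-0.737, -0.26, 0.624], [-0.647, 0.002, -0.763]]
contact_force: [0.0, 0.6, 1.0]
grip_width: 58.9
```

```bash
python3 tip.py 7 75 117 9.8;  python3 - <<'E'
from h import *
p,d,K,E=grab('scene'); c=proj([560,-140,40],K,E).astype(int); print(c)
cv2.imwrite('pics/s2.png',cv2.resize(p[c[1]-60:c[1]+50,c[0]-80:c[0]+60,::-1],None,fx=5,fy=5,interpolation=2))
E
```

```text
phi 55.3 ownYZ now (tool assumed rigid): 117.0 9.2 lat 0.4 F [0.  0.6 1. ] 58.86942251423979 j [-0.24  0.62  0.09 -0.61 -1.46  0.7 ]
[[1.4, -5.4, 3.1, 0.0481, 0.0104, -0.0009, 1], [1.3, -5.0, 2.5, 0.0474, 0.0127, 0.0, 1], [1.4, -5.1, 2.2, 0.0474, 0.0127, -0.0, 1], [1.4, -5.2, 2.0, 0.0474, 0.0127, 0.0, 1], [1.4, -5.3, 1.7, 0.0474, 0.0127, 0.0, 1], [1.4, -5.4, 1.4, 0.0474, 0.0127, -0.0, 1], [1.5, -5.5, 1.2, 0.0474, 0.0127, 0.0, 1]]
[286 194]
```

View pics/s2.png

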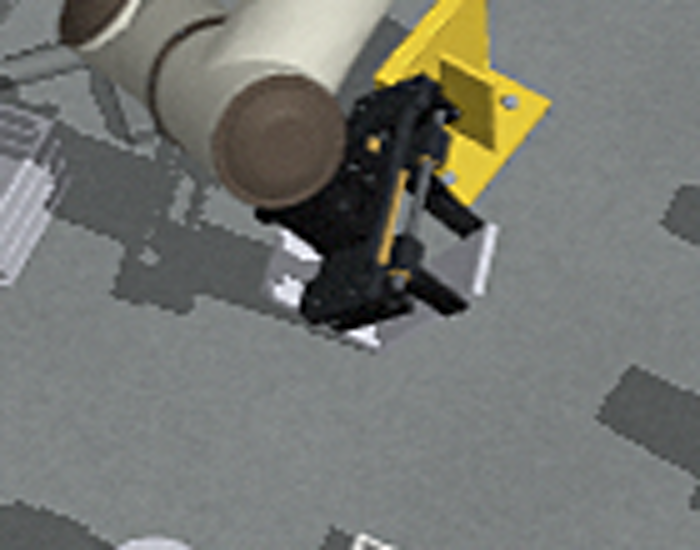

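The scene crop shows the leg, gripped at its end, tipped to about 55° with the bend (375,345) on the worktop. The wrist is well above the basket at left. Continuing.

Request:
step_arm(deltas=[[[1.3,-4.9,2.7,0.0475,0.012,0,1],[1.3,-5.0,2.5,0.0474,0.0127,0.0,1],[1.4,-5.1,2.2,0.0474,0.0127,0,1],[1.4,-5.2,2.0,0.0474,0.0127,0.0,1],[1.4,-5.3,1.7,0.0474,0.0127,0.0,1],[1.4,-5.4,1.4,0.0474,0.0127,0,1],[1.5,-5.5,1.2,0.0474,0.0127,0.0,1]]])

```text
time_s: 8.88
ee_pos: [555.6, -131.3, 115.7]
tool_rot: [[0.124, -0.965, -0.23], [-0.478, -0.261, 0.839], [-0.87, 0.006, -0.494]]
contact_force: [0.6, -0.7, 2.1]
grip_width: 58.8
```

```bash
python3 tip.py 8 87 117 9.2
```

```text
phi 75.4 ownYZ now (tool assumed rigid): 117.4 8.5 lat 0.6 F [ 0.6 -0.7  2.1] 58.84967720559582 j [-0.39  0.79  0.31 -0.79 -1.82  0.76]
[[0.9, -3.5, 0.3, 0.026, 0.0006, -0.0025, 1], [0.8, -2.8, 0.4, 0.0244, 0.0065, 0.0, 1], [0.8, -2.8, 0.3, 0.0244, 0.0065, -0.0, 1], [0.8, -2.9, 0.3, 0.0244, 0.0065, 0.0, 1], [0.8, -2.9, 0.2, 0.0244, 0.0065, 0.0, 1], [0.8, -2.9, 0.1, 0.0244, 0.0065, -0.0, 1], [0.8, -2.9, 0.0, 0.0244, 0.0065, -0.0, 1], [0.8, -2.9, -0.0, 0.0244, 0.0065, 0.0, 1]]
```

Request:
step_arm(deltas=[[[0.7,-2.7,0.5,0.025,0.005,0,1],[0.8,-2.8,0.4,0.0244,0.0065,0.0,1],[0.8,-2.8,0.3,0.0244,0.0065,0,1],[0.8,-2.9,0.3,0.0244,0.0065,0.0,1],[0.8,-2.9,0.2,0.0244,0.0065,0.0,1],[0.8,-2.9,0.1,0.0244,0.0065,0,1],[0.8,-2.9,0.0,0.0244,0.0065,0,1],[0,0,0.0,0,0,0,1]]])

```text
time_s: 9.88
ee_pos: [561.2, -152.6, 117.3]
tool_rot: [[0.08, -0.965, -0.25], [-0.314, -0.262, 0.913], [-0.946, 0.005, -0.324]]
contact_force: [0.7, -0.7, 3.1]
grip_width: 59.0
```

```bash
python3 tip.py 4 90 117 9
python3 - <<'E'
from g import *
p,d,K,E=grab('scene'); P=cloud(d,K,E).reshape(-1,3); xb,u=frame(); r=P-B
m=(abs(r@xb)<22)&(r@u>-115)&(r@u<-20)&(P[:,2]<40)&(P[:,2]>-10); q=r[m]; a=-(q@u)
for lo in range(20,115,15):
    k=(a>lo)&(a<lo+15); print(lo,k.sum(),np.percentile(q[k,2],[25,50,75]).round(1) if k.sum()>3 else '')
E
```

```text
phi 86.1 ownYZ now (tool assumed rigid): 117.0 8.7 lat 0.6 F [ 0.7 -0.7  3.1] 59.009103860885844 j [-0.46  0.89  0.42 -0.89 -1.99  0.74]
[[0.6, -2.2, -0.0, 0.0178, -0.0007, -0.0035, 1], [0.5, -1.9, -0.1, 0.0164, 0.0044, -0.0, 1], [0.5, -1.9, -0.1, 0.0164, 0.0044, 0.0, 1], [0.5, -1.9, -0.1, 0.0164, 0.0044, 0.0, 1]]
20 35 [ 7.4 10.3 12.5]
35 33 [ 9.2 10.5 12.9]
50 38 [10.2 13.4 15.7]
65 33 [ 9.8 13.1 15.1]
80 23 [11.1 14.4 18.2]
95 0 
110 0
```

Request:
step_arm(deltas=[[[0.5,-1.9,0,0.017,0.003,0,1],[0.5,-1.9,0,0.0164,0.0044,0,1],[0.5,-1.9,0,0.0164,0.0044,0.0,1],[0.5,-1.9,0,0.0164,0.0044,0.0,1],[0.1,-0.5,0,0.004,0.001,0,1],[0,0,0,0,0,0,1],[0,0,0,0,0,0,1]]])

```text
time_s: 10.8
ee_pos: [563.4, -160.6, 117.0]
tool_rot: [[0.062, -0.965, -0.255], [-0.243, -0.263, 0.934], [-0.968, 0.004, -0.251]]
contact_force: [0.4, -0.7, 0.2]
grip_width: 58.7
```

```bash
python3 tip.py 4 90 117 9
python3 - <<'E'
from g import *
print(monitor.sense()['ft_torque'])
p,d,K,E=grab('scene'); P=cloud(d,K,E).reshape(-1,3); xb,u=frame(); r=P-B
m=(abs(r@xb)<22)&(r@u>-115)&(r@u<-20)&(P[:,2]<40)&(P[:,2]>-10); q=r[m]; a=-(q@u)
for lo in range(20,115,15):
    k=(a>lo)&(a<lo+15); print(lo,k.sum(),np.percentile(q[k,2],[25,50,75]).round(1) if k.sum()>3 else '')
m=(P[:,0]>500)&(P[:,0]<620)&(P[:,1]>-40)&(P[:,1]<60)&(abs(P[:,2])<25); print('table',np.median(P[m,2]))
E
```

```text
phi 90.5 ownYZ now (tool assumed rigid): 117.1 8.0 lat 0.6 F [ 0.4 -0.7  0.2] 58.74477182274977 j [-0.48  0.93  0.46 -0.94 -2.06  0.73]
[[0.2, -0.7, -0.1, -0.0009, -0.0048, -0.0041, 1], [-0.1, 0.2, 0.0, -0.002, -0.0005, -0.0, 1], [-0.1, 0.2, 0.0, -0.002, -0.0005, 0.0, 1], [-0.1, 0.2, 0.0, -0.002, -0.0005, -0.0, 1]]
[-1.67019571 -0.51935817 -0.04143808]
20 34 [ 4.6  7.8 11.2]
35 37 [ 4.7  7.7 11.7]
50 38 [ 6.1  8.6 11.8]
65 34 [ 6.5  8.1 10.9]
80 38 [ 5.8  8.5 11.1]
95 13 [5.9 8.6 9.3]
110 0 
table 0.1740103737802201
```

The foot is flat: its top is at about 8 mm all along its length. Next I yaw it square while sliding towards the row, stopping short of contact.

```bash
cat > sl.py <<'E'
from g import *
import sys
PA=np.deg2rad(-4.75); rx,r=frame(PA); PO=np.array([567.8,284.3,0])
# args: n, panel-y target of outer face, TCP z, lateral corr, azcorr deg, Z offset
n=int(sys.argv[1]); y,z,lat,da,Z=map(float,sys.argv[2:7])
az=PA+np.deg2rad(da); xb,u=frame(az)
q=PO+r*(y-Z)+rx*lat; q[2]=z
p,R=cur(); print('tcp row coords',((p-PO)@rx).round(1),((p-PO)@r).round(1),p[2].round(1),'F',monitor.sense()['contact_force'].round(1))
P=lin(q,toolR(np.pi/2,az),n); rows(P,1)
E
python3 sl.py 24 -190 117 0 0 8
```

```text
tcp row coords 32.5 -443.7 117.0 F [ 0.  -0.4  0.6]
[[-0.5, 10.3, 0.0, -0.0003, -0.0002, -0.0145, 1], [-0.5, 10.3, 0.0, -0.0003, -0.0002, -0.0145, 1], [-0.5, 10.3, 0.0, -0.0003, -0.0002, -0.0145, 1], [-0.5, 10.3, 0.0, -0.0003, -0.0002, -0.0145, 1], [-0.5, 10.3, 0.0, -0.0003, -0.0002, -0.0145, 1], [-0.5, 10.3, 0.0, -0.0003, -0.0002, -0.0145, 1], [-0.5, 10.3, 0.0, -0.0003, -0.0002, -0.0145, 1], [-0.5, 10.3, 0.0, -0.0003, -0.0002, -0.0145, 1], [-0.5, 10.3, 0.0, -0.0003, -0.0002, -0.0145, 1], [-0.5, 10.3, 0.0, -0.0003, -0.0002, -0.0145, 1], [-0.5, 10.3, 0.0, -0.0003, -0.0002, -0.0145, 1], [-0.5, 10.3, 0.0, -0.0003, -0.0002, -0.0145, 1], [-0.5, 10.3, 0.0, -0.0003, -0.0002, -0.0145, 1], [-0.5, 10.3, 0.0, -0.0003, -0.0002, -0.0145, 1], [-0.5, 10.3, 0.0, -0.0003, -0.0002, -0.0145, 1], [-0.5, 10.3, 0.0, -0.0003, -0.0002, -0.0145, 1], [-0.5, 10.3, 0.0, -0.0003, -0.0002, -0.0145, 1], [-0.5, 10.3, 0.0, -0.0003, -0.0002, -0.0145, 1], [-0.5, 10.3, 0.0, -0.0003, -0.0002, -0.0145, 1], [-0.5, 10.3, 0.0, -0.0003, -0.0002, -0.0145, 1], [-0.5, 10.3, 0.0, -0.0003, -0.0002, -0.0145, 1], [-0.5, 10.3, 0.0, -0.0003, -0.0002, -0.0145, 1], [-0.5, 10.3, 0.0, -0.0003, -0.0002, -0.0145, 1], [-0.5, 10.3, 0.0, -0.0003, -0.0002, -0.0145, 1]]
```

Request:
step_arm(deltas=[[[-0.5,5,0,0,0,-0.0145,1],[-0.5,10.3,0,0,0,-0.0145,1],[-0.5,10.3,0,0,0,-0.0145,1],[-0.5,10.3,0,0,0,-0.0145,1],[-0.5,10.3,0,0,0,-0.0145,1],[-0.5,10.3,0,0,0,-0.0145,1],[-0.5,10.3,0,0,0,-0.0145,1],[-0.5,10.3,0,0,0,-0.0145,1],[-0.5,10.3,0,0,0,-0.0145,1],[-0.5,5,0,0,0,-0.0145,1],[0,0,0,0,0,0,1]]])

```text
time_s: 12.22
ee_pos: [557.6, -62.3, 117.1]
tool_rot: [[0.022, -0.994, -0.108], [-0.254, -0.11, 0.961], [-0.967, 0.006, -0.255]]
contact_force: [0.7, -1.3, 0.6]
grip_width: 58.6
```

```bash
python3 sl.py 14 -190 117 0 0 8
python3 - <<'E'
from g import *
s=monitor.sense(); print(s['tool_rot'].round(3).tolist(), s['ft_torque'],s['grip_width'],s['joints'].round(2))
p,d,K,E=grab('scene'); P=cloud(d,K,E).reshape(-1,3)
az=np.arctan2(*(-s['tool_rot'][:2,1])[::-1]);xb,u=frame(az); print(np.rad2deg(az)); r=P-(s['ee_pos']*[1,1,0]+8*u)
m=(abs(r@xb)<22)&(r@u>-115)&(r@u<-20)&(P[:,2]<40)&(P[:,2]>-10); q=r[m]; a=-(q@u)
for lo in range(20,115,15):
    k=(a>lo)&(a<lo+15); print(lo,k.sum(),np.percentile(q[k,2],[25,50,75]).round(1) if k.sum()>3 else '')
E
```

```text
tcp row coords 18.6 -346.2 117.1 F [ 0.7 -1.3  0.6]
[[-0.4, 10.7, -0.0, -0.0003, -0.0004, -0.0138, 1], [-0.4, 10.7, -0.0, -0.0003, -0.0004, -0.0138, 1], [-0.4, 10.7, -0.0, -0.0003, -0.0004, -0.0138, 1], [-0.4, 10.7, -0.0, -0.0003, -0.0004, -0.0138, 1], [-0.4, 10.7, -0.0, -0.0003, -0.0004, -0.0138, 1], [-0.4, 10.7, -0.0, -0.0003, -0.0004, -0.0138, 1], [-0.4, 10.7, -0.0, -0.0003, -0.0004, -0.0138, 1], [-0.4, 10.7, -0.0, -0.0003, -0.0004, -0.0138, 1], [-0.4, 10.7, -0.0, -0.0003, -0.0004, -0.0138, 1], [-0.4, 10.7, -0.0, -0.0003, -0.0004, -0.0138, 1], [-0.4, 10.7, -0.0, -0.0003, -0.0004, -0.0138, 1], [-0.4, 10.7, -0.0, -0.0003, -0.0004, -0.0138, 1], [-0.4, 10.7, -0.0, -0.0003, -0.0004, -0.0138, 1], [-0.4, 10.7, -0.0, -0.0003, -0.0004, -0.0138, 1]]
[[0.022, -0.994, -0.108], [-0.254, -0.11, 0.961], [-0.967, 0.006, -0.255]] [-2.05741274 -0.18855729  0.07137465] 58.56889295844718 [-0.42  0.82  0.21 -1.04 -1.83  0.74]
6.305249273267419
20 36 [ 6.2  9.1 10.6]
35 30 [ 6.7 10.6 12.8]
50 35 [ 6.7  9.9 12.4]
65 30 [ 6.7  9.3 11.8]
80 32 [ 6.8  8.8 10.6]
95 19 [ 5.6  7.  10.5]
110 0
```

Still flat. Continuing to the waypoint short of the row.

Request:
step_arm(deltas=[[[-0.4,5,0,0,0,-0.0138,1],[-0.4,10.7,0,0,0,-0.0138,1],[-0.4,10.7,0,0,0,-0.0138,1],[-0.4,10.7,0,0,0,-0.0138,1],[-0.4,10.7,0,0,0,-0.0138,1],[-0.4,10.7,0,0,0,-0.0138,1],[-0.4,10.7,0,0,0,-0.0138,1],[-0.4,10.7,0,0,0,-0.0138,1],[-0.4,10.7,0,0,0,-0.0138,1],[-0.4,10.7,0,0,0,-0.0138,1],[-0.4,10.7,0,0,0,-0.0138,1],[-0.4,10.7,0,0,0,-0.0138,1],[-0.4,10.7,0,0,0,-0.0138,1],[-0.4,10.7,0,0,0,-0.0138,1],[-0.2,5,0,0,0,0,1],[0,0,0,0,0,0,1]]])

```text
time_s: 14.28
ee_pos: [551.7, 97.2, 117.0]
tool_rot: [[-0.03, -0.995, 0.093], [-0.254, 0.097, 0.962], [-0.967, 0.005, -0.256]]
contact_force: [-0.1, -2.7, 0.9]
grip_width: 58.7
```

```bash
python3 sl.py 4 -190 117 0 0 8
python3 - <<'E'
from g import *
for n in('top','scene'):
    p,d,K,E=grab(n); np.savez(n+'1.npz',p=p,d=d,K=K,E=E)
    c=proj([556,150,80],K,E).astype(int); print(n,c)
    cr=p[c[1]-50:c[1]+50,max(c[0]-70,0):c[0]+70,::-1]; cv2.imwrite(f'pics/{n}1.png',cv2.resize(cr,None,fx=4,fy=4,interpolation=2))
a,b=[cv2.imread(f'pics/{n}1.png') for n in('top','scene')]; cv2.imwrite('pics/pair1.png',cv2.resize(np.vstack([a,b]),None,fx=.75,fy=.75))
E
```

```text
tcp row coords -0.6 -187.8 117.0 F [-0.1 -2.7  0.9]
[[-0.1, -2.5, -0.0, -0.0009, -0.0011, 0.0037, 1], [-0.1, -2.5, -0.0, -0.0009, -0.0011, 0.0037, 1], [-0.1, -2.5, -0.0, -0.0009, -0.0011, 0.0037, 1], [-0.1, -2.5, -0.0, -0.0009, -0.0011, 0.0037, 1]]
top [282 195]
scene [357 216]
```

View pics/pair1.png

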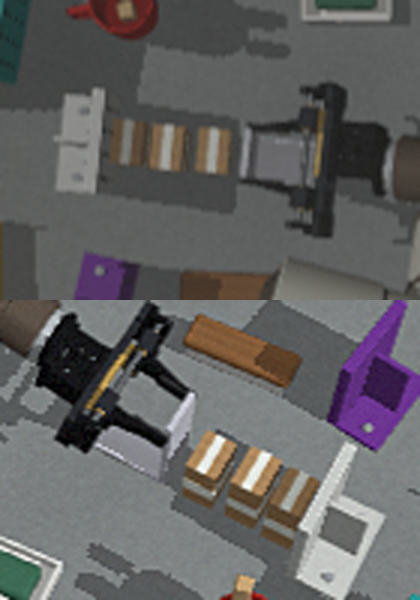

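Pair view: the upright leg (top crop x≈245, scene crop 180,425) stands just before the first carton (top 215,150), and all three cartons are upright. I'll measure the leg, row and panel in the same images so calibration errors cancel.

```bash
cat > ms.py <<'E'
from g import *
import sys
PA=np.deg2rad(-4.75); rx,r=frame(PA); PO=np.array([567.8,284.3,0])
for n in('top','scene'):
    z=np.load(n+sys.argv[1]+'.npz'); P=cloud(z['d'],z['K'],z['E']).reshape(-1,3); C=z['p'].reshape(-1,3).astype(int)
    Q=np.c_[(P-PO)@rx,(P-PO)@r,P[:,2]]; ym=float(sys.argv[2])
    for lab,(y0,y1,z0,z1) in dict(leg=(ym-25,ym+25,124,150),row=(ym+14,-2,70,105),panel=(-15,30,112,145)).items():
        m=(abs(Q[:,0])<90)&(Q[:,1]>y0)&(Q[:,1]<y1)&(Q[:,2]>z0)&(Q[:,2]<z1)
        if lab=='leg': m&=C.min(1)>60
        q=Q[m]
        if len(q)<6: print(n,lab,len(q)); continue
        b=cv2.minAreaRect(q[:,:2].astype(np.float32)); X=q[:,0]; s=np.polyfit(X,q[:,1],1)
        print(n,lab,len(q),'x',np.percentile(X,[1,99]).round(1),'y',np.percentile(q[:,1],[2,50,98]).round(1),'rect',np.round(b[0],1),np.round(b[1],1),round(b[2],1),'slope deg',np.rad2deg(s[0]).round(1),'z',np.median(q[:,2]).round(1))
        if lab=='row':
            c=max(cv2.findContours(np.zeros((1,1),np.uint8),0,2)[0],default=None,key=len)
            print('  hist',np.histogram(q[:,1],np.arange(-190,0,5))[0])
            for a in(-160,-100,-40):
                k=(q[:,1]>a)&(q[:,1]<a+40); print('  xmid',a,np.percentile(q[k,0],[1,99]).round(1)) if k.sum()>5 else 0
E
python3 ms.py 1 -183
```

```text
top leg 49 x [-39.4  32.2] y [-205.7 -182.8 -178.3] rect [  -2.5 -192.1] [28.2 73.8] 89.0 slope deg 1.6 z 139.4
top row 478 x [-26.6  29.7] y [-154.6  -76.9   -9.7] rect [  1.4 -81.5] [149.4  58.1] 89.6 slope deg 0.7 z 87.7
  hist [ 0  0  0  0  0  0  7 19 17 19 20 20 14 24 13  0  0  0 17 21 17 19 20 19
 18 19 10  0 19 18 19 19 17 22 19 18 14]
  xmid -160 [-25.4  29.6]
  xmid -100 [-27.3  27.6]
  xmid -40 [-24.6  30.4]
top panel 175 x [-65.8  62.1] y [-0.7  6.2 15.5] rect [-2.   7.4] [ 17.3 129. ] 89.6 slope deg -0.1 z 129.1
scene leg 59 x [-37.4  30.6] y [-200.5 -181.2 -176.8] rect [  -4.1 -189.2] [69.5 25.1] 1.0 slope deg 1.3 z 137.9
scene row 561 x [-26.9  32.5] y [-153.2  -73.7   -7. ] rect [  3.2 -81.3] [150.2  64.5] 89.8 slope deg 5.1 z 86.8
  hist [ 0  0  0  0  0  0  4 21 22 24 18 23 20 22 20  0  0  0 12 22 21 21 25 24
 22 22 22  0 10 22 20 25 22 24 22 25 26]
  xmid -160 [-27.1  32.4]
  xmid -100 [-27.5  30.9]
  xmid -40 [-24.4  34.2]
scene panel 177 x [-61.5  65. ] y [ 0.6  9.  16.4] rect [1.6 8.3] [ 16.4 128.7] 90.0 slope deg 0.2 z 128.7
```

Run:
```python
from g import *
PA=np.deg2rad(-4.75); rx,r=frame(PA); PO=np.array([567.8,284.3,0])
for n in('top','scene'):
    z=np.load(n+'1.npz'); P=cloud(z['d'],z['K'],z['E']).reshape(-1,3); C=z['p'].reshape(-1,3).astype(int)
    Q=np.c_[(P-PO)@rx,(P-PO)@r,P[:,2]]
    m=(abs(Q[:,0])<60)&(Q[:,1]>-190)&(Q[:,1]<-172)&(Q[:,2]>128)&(Q[:,2]<150); q=np.c_[Q[m],C[m]]; q=q[q[:,0].argsort()]
    print(n); print(q.round(0).astype(int).tolist())
    m=(abs(Q[:,0])<50)&(Q[:,1]>-290)&(Q[:,1]<-200)&(Q[:,2]>3)&(Q[:,2]<16)&(C.min(1)>110)
    print('foot x',np.percentile(Q[m,0],[1,99]).round(1),'y',np.percentile(Q[m,1],[1,99]).round(1),m.sum())
```

```text
top
[[-34, -182, 129, 37, 35, 35], [-33, -186, 129, 36, 36, 35], [-33, -190, 129, 40, 39, 38], [-30, -183, 143, 77, 78, 79], [-30, -178, 130, 76, 76, 77], [-27, -179, 140, 116, 116, 118], [-27, -183, 145, 123, 123, 127], [-26, -186, 134, 78, 78, 80], [-23, -178, 141, 133, 134, 137], [-23, -182, 140, 139, 138, 143], [-23, -186, 139, 86, 86, 89], [-20, -178, 145, 131, 131, 136], [-19, -182, 143, 138, 138, 142], [-19, -185, 134, 93, 93, 97], [-16, -178, 142, 126, 127, 130], [-16, -181, 142, 142, 143, 147], [-15, -185, 146, 112, 112, 116], [-12, -181, 144, 145, 144, 149], [-11, -185, 139, 121, 121, 124], [-8, -181, 142, 144, 144, 149], [-8, -184, 142, 119, 120, 123], [-4, -180, 138, 145, 145, 150], [-4, -184, 136, 129, 129, 133], [-1, -180, 139, 146, 146, 151], [0, -184, 139, 136, 136, 140], [3, -180, 141, 146, 146, 150], [3, -183, 142, 135, 136, 140], [4, -187, 133, 77, 77, 79], [7, -179, 138, 147, 147, 151], [7, -183, 139, 137, 136, 140], [8, -186, 133, 84, 84, 87], [10, -179, 143, 139, 139, 143], [11, -183, 142, 136, 136, 140], [11, -186, 137, 83, 82, 86], [14, -178, 137, 130, 130, 13
[... 1461 characters left out ...]
-184, 138, 204, 206, 215], [13, -180, 145, 193, 195, 207], [14, -182, 138, 200, 201, 210], [15, -178, 135, 165, 165, 172], [15, -177, 129, 158, 157, 167], [17, -178, 145, 180, 180, 188], [17, -181, 136, 192, 193, 203], [18, -185, 140, 183, 187, 195], [20, -183, 138, 202, 203, 213], [22, -178, 138, 172, 173, 183], [22, -186, 139, 169, 173, 179], [23, -182, 137, 202, 204, 217], [24, -181, 131, 190, 192, 200], [25, -184, 138, 213, 215, 226], [29, -182, 132, 104, 103, 109], [30, -178, 138, 149, 149, 158], [30, -186, 138, 109, 111, 114], [31, -182, 141, 166, 166, 175], [36, -186, 132, 30, 31, 30], [36, -190, 129, 18, 17, 21], [39, -185, 131, 13, 10, 17]]
foot x [-44.1  47. ] y [-283.5 -202. ] 216
```

Leg centred (x −30 to 30), outer face at about −178 in panel y, yaw 0.8° off. Now I straighten it and push slowly, 58 mm to go.

Request:
step_arm(deltas=[[[0.2,2,0,0,0,0.005,1],[0.2,3,0,0,0,0.005,1],[0.2,3,0,0,0,0.004,1],[0.2,3,0,0,0,0,1],[0.2,3,0,0,0,0,1],[0.2,3,0,0,0,0,1],[0.2,3,0,0,0,0,1],[0.2,2.5,0,0,0,0,1],[0.2,2.5,0,0,0,0,1],[0.2,2.5,0,0,0,0,1],[0.2,2.5,0,0,0,0,1],[0.2,2.5,0,0,0,0,1],[0.2,2.5,0,0,0,0,1],[0.2,2.5,0,0,0,0,1],[0.2,2.5,0,0,0,0,1],[0.2,2.5,0,0,0,0,1],[0,0,0,0,0,0,1]]])

```text
time_s: 16.5
ee_pos: [555.2, 139.0, 116.8]
tool_rot: [[-0.025, -0.997, 0.079], [-0.258, 0.083, 0.963], [-0.966, 0.004, -0.259]]
contact_force: [0.2, -4.5, 1.7]
grip_width: 58.9
```

```bash
python3 sl.py 4 -120 117 0 0 9.5; python3 -c "
from g import *
s=monitor.sense();print(s['tool_rot'].round(3).tolist())"
```

```text
tcp row coords -0.5 -145.9 116.8 F [ 0.2 -4.5  1.7]
[[0.5, 4.1, 0.0, 0.0, -0.001, 0.0001, 1], [0.5, 4.1, 0.0, 0.0, -0.001, 0.0001, 1], [0.5, 4.1, 0.0, 0.0, -0.001, 0.0001, 1], [0.5, 4.1, 0.0, 0.0, -0.001, 0.0001, 1]]
[[-0.025, -0.997, 0.079], [-0.258, 0.083, 0.963], [-0.966, 0.004, -0.259]]
```

Request:
step_arm(deltas=[[[0.2,2,0,0,0,0,1],[0.2,2,0,0,0,0,1],[0.2,2,0,0,0,0,1],[0.2,2,0,0,0,0,1],[0.2,2,0,0,0,0,1],[0.1,1.5,0,0,0,0,1],[0,0,0,0,0,0,1]]])

```text
time_s: 17.38
ee_pos: [556.4, 148.8, 116.7]
tool_rot: [[-0.025, -0.996, 0.08], [-0.261, 0.084, 0.962], [-0.965, 0.003, -0.262]]
contact_force: [-0.8, -2.9, 1.1]
grip_width: 59.0
```

Request:
step_arm(deltas=[[[0.1,1,0,0,0,0,1],[0.1,1,0,0,0,0,1],[0,0,0,0,0,0,1]]])

```text
time_s: 17.75
ee_pos: [556.7, 150.3, 116.7]
tool_rot: [[-0.025, -0.996, 0.08], [-0.261, 0.084, 0.962], [-0.965, 0.003, -0.262]]
contact_force: [-0.6, -5.2, 2.2]
grip_width: 58.7
```

```bash
python3 sl.py 4 -120 117 0 0 9.5
python3 - <<'E'
from g import *
for n in('top','scene'):
    p,d,K,E=grab(n); np.savez(n+'2.npz',p=p,d=d,K=K,E=E)
E
python3 ms.py 2 -125
```

```text
tcp row coords -0.0 -134.4 116.7 F [-0.6 -5.2  2.2]
[[0.1, 1.2, 0.1, 0.0009, -0.0009, 0.0002, 1], [0.1, 1.2, 0.1, 0.0009, -0.0009, 0.0002, 1], [0.1, 1.2, 0.1, 0.0009, -0.0009, 0.0002, 1], [0.1, 1.2, 0.1, 0.0009, -0.0009, 0.0002, 1]]
top leg 49 x [-28.   31.5] y [-132.4 -128.2 -122.5] rect [   2.5 -127.6] [10.6 61.4] 89.0 slope deg -0.5 z 137.7
top row 404 x [-26.7  30.5] y [-108.3  -59.6   -9.4] rect [  1.5 -58.3] [ 58.5 104.9] 0.1 slope deg 1.8 z 89.4
  hist [ 0  0  0  0  0  0  0  0  0  0  0  0  0  0  0  2 17 23 17 20 26 17 21 21
 18 19 21 15 19 19 22 16 20 20 17 21 13]
  xmid -100 [-27.1  29. ]
  xmid -40 [-24.6  30.6]
top panel 177 x [-65.8  62.1] y [-1.   6.3 15.6] rect [-1.8  7.4] [ 17.9 129.3] 89.8 slope deg -0.0 z 129.0
scene leg 46 x [-35.3  33. ] y [-141.5 -126.9 -122. ] rect [  -1.2 -132.1] [23.4 68.7] 85.3 slope deg -1.4 z 138.3
scene row 477 x [-27.2  34.2] y [-108.1  -56.3   -6.8] rect [  3.2 -58.1] [105.1  64.1] 88.0 slope deg 2.6 z 88.8
  hist [ 0  0  0  0  0  0  0  0  0  0  0  0  0  0  0  2 22 22 22 18 19 23 24 23
 27 22 23 24 17 23 22 24 25 23 24 24 24]
  xmid -100 [-27.2  31.6]
  xmid -40 [-25.7  34.4]
scene panel 178 x [-62.   64.6] y [ 0.2  8.7 16.4] rect [1.1 8.3] [ 16.6 128.6] 90.0 slope deg 0.1 z 129.0
```

Cartons touch each other now; the remaining gap is a few mm at the panel. I'll continue in 1 mm steps and watch the force.

Request:
step_arm(deltas=[[[0.1,1,0.1,0,0,0,1],[0.1,1,0,0,0,0,1],[0.1,1,0,0,0,0,1],[0,0,0,0,0,0,1]]])

```text
time_s: 18.35
ee_pos: [556.9, 152.3, 116.7]
tool_rot: [[-0.025, -0.996, 0.08], [-0.262, 0.084, 0.961], [-0.965, 0.003, -0.264]]
contact_force: [-0.7, -4.0, 2.8]
grip_width: 58.8
```

Request:
step_arm(deltas=[[[0.1,1,0.1,0,0,0,1],[0.1,1,0,0,0,0,1],[0,0,0,0,0,0,1]]])

```text
time_s: 18.73
ee_pos: [557.1, 153.3, 116.7]
tool_rot: [[-0.025, -0.996, 0.08], [-0.263, 0.084, 0.961], [-0.964, 0.003, -0.265]]
contact_force: [-0.4, -4.5, 1.1]
grip_width: 58.8
```

Request:
step_arm(deltas=[[[0.1,1.2,0.1,0.003,0,0,1],[0.1,1.2,0.1,0.003,0,0,1],[0.1,1.2,0,0,0,0,1],[0,0,0,0,0,0,1]]])

```text
time_s: 19.23
ee_pos: [557.3, 155.6, 116.7]
tool_rot: [[-0.025, -0.996, 0.08], [-0.259, 0.084, 0.962], [-0.965, 0.003, -0.26]]
contact_force: [-1.0, -5.1, 3.0]
grip_width: 59.1
```

Request:
step_arm(deltas=[[[0.1,1.2,0,0.002,0,0,1],[0.1,1.2,0,0,0,0,1],[0,0,0,0,0,0,1]]])

```text
time_s: 19.6
ee_pos: [557.5, 157.2, 116.7]
tool_rot: [[-0.025, -0.997, 0.08], [-0.258, 0.083, 0.963], [-0.966, 0.003, -0.259]]
contact_force: [-0.8, -4.9, 1.9]
grip_width: 58.8
```

Request:
step_arm(deltas=[[[0.1,1.2,0,0,0,0,1],[0.1,1.2,0,0,0,0,1],[0,0,0,0,0,0,1]]])

```text
time_s: 19.98
ee_pos: [557.6, 158.0, 116.7]
tool_rot: [[-0.024, -0.997, 0.08], [-0.26, 0.083, 0.962], [-0.965, 0.003, -0.261]]
contact_force: [-1.0, -5.3, 1.4]
grip_width: 58.8
```

```bash
python3 - <<'E'
from g import *
for n in('top','scene'):
    p,d,K,E=grab(n); np.savez(n+'3.npz',p=p,d=d,K=K,E=E)
    c=proj([560,220,80],K,E).astype(int)
    cv2.imwrite(f'pics/{n}3.png',cv2.resize(p[c[1]-32:c[1]+32,c[0]-50:c[0]+50,::-1],None,fx=6,fy=6,interpolation=2))
a,b=[cv2.imread(f'pics/{n}3.png') for n in('top','scene')]; cv2.imwrite('pics/pair3.png',cv2.resize(np.vstack([a,b]),(468,600)))
E
python3 ms.py 3 -120
```

```text
top leg 48 x [-28.9  28.4] y [-124.4 -120.1 -114.7] rect [-1.000e-01 -1.196e+02] [58.3  9.8] 0.2 slope deg -0.7 z 138.9
top row 399 x [-26.4  30.5] y [-103.9  -55.1   -4.1] rect [  1.9 -53.8] [103.6  58.2] 89.9 slope deg 1.7 z 89.9
  hist [ 0  0  0  0  0  0  0  0  0  0  0  0  0  0  0  0  3 19 19 20 16 25 20 20
 18 21 19 14 20 19 20 17 21 20 17 18 21]
  xmid -100 [-27.   29.8]
  xmid -40 [-24.5  30.6]
top panel 175 x [-65.8  62. ] y [-0.7  6.4 15.6] rect [-1.8  7.5] [ 17.3 129.3] 89.6 slope deg 0.1 z 129.5
scene leg 47 x [-36.2  33.9] y [-126.3 -118.9 -114.7] rect [  -2.4 -120.9] [73.  16.9] 6.4 slope deg 1.6 z 138.8
scene row 460 x [-25.8  33.5] y [-103.   -51.8   -6.2] rect [  2.3 -54.5] [102.4  64. ] 88.6 slope deg 3.6 z 89.0
  hist [ 0  0  0  0  0  0  0  0  0  0  0  0  0  0  0  0  5 16 23 22 22 14 24 22
 24 20 23 23 26 20 27 23 24 23 26 25 22]
  xmid -100 [-24.7  32.4]
  xmid -40 [-24.6  34.1]
scene panel 177 x [-60.4  65.5] y [ 0.6  8.7 16.3] rect [1.6 8.2] [128.9  16.3] 0.2 slope deg 0.2 z 129.4
```

View pics/pair3.png

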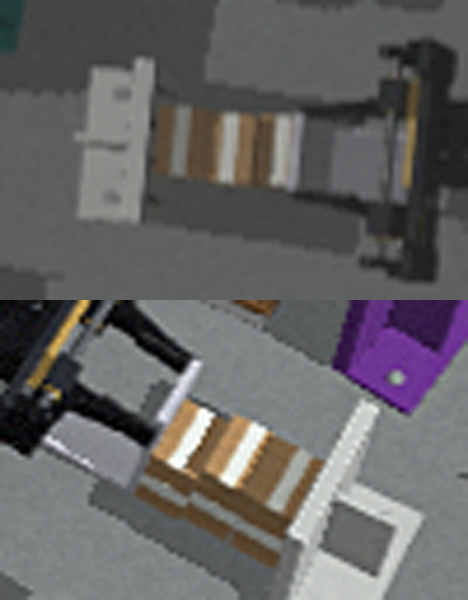

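Run:
```python
from g import *
PA=np.deg2rad(-4.75); rx,r=frame(PA); PO=np.array([567.8,284.3,0])
for n in('scene','top'):
    z=np.load(n+'3.npz'); P=cloud(z['d'],z['K'],z['E']).reshape(-1,3); C=z['p'].reshape(-1,3).astype(int)
    Q=np.c_[(P-PO)@rx,(P-PO)@r,P[:,2]]
    m=(abs(Q[:,0])<22)&(Q[:,1]>-240)&(Q[:,1]<-128)&(Q[:,2]>-8)&(Q[:,2]<35); q=Q[m]
    for a in range(-240,-125,14):
        k=(q[:,1]>a)&(q[:,1]<a+14)
        if k.sum()>4: print(n,a,k.sum(),np.percentile(q[k,2],[25,50,75]).round(1))
    if n=='top': 
        k=(abs(Q[:,0])<25)&(Q[:,1]>-12)&(Q[:,1]<5)&(Q[:,2]>60); o=Q[k][Q[k][:,1].argsort()]; print(o[:,1:].round(0).astype(int).tolist()[:70])
```

```text
scene -212 26 [14.2 16.6 19.7]
scene -198 25 [11.3 14.8 16.9]
scene -184 27 [11.6 14.  16.3]
scene -170 31 [ 9.1 11.3 12.9]
scene -156 28 [ 7.5 10.2 12.6]
top -240 6 [18.9 19.1 21.4]
top -212 10 [12.9 14.2 15.6]
top -198 17 [13.9 16.4 20.2]
top -184 33 [11.8 14.7 17.1]
top -170 37 [10.1 11.9 13.9]
top -156 38 [ 8.1 11.3 13.1]
top -142 22 [10.9 11.9 23.5]
[[-12, 87], [-11, 91], [-11, 84], [-10, 90], [-10, 92], [-10, 85], [-10, 93], [-10, 90], [-9, 88], [-9, 86], [-9, 95], [-9, 92], [-9, 90], [-9, 86], [-8, 92], [-7, 95], [-7, 88], [-7, 95], [-7, 88], [-6, 91], [-5, 88], [-5, 94], [-5, 88], [-5, 83], [-5, 90], [-4, 91], [-4, 88], [-4, 90], [-3, 96], [-3, 96], [-3, 88], [-2, 88], [-2, 91], [-2, 95], [-1, 109], [-1, 89], [-1, 89], [-1, 110], [-1, 113], [-1, 89], [-1, 108], [-1, 90], [-1, 133], [-1, 129], [-1, 97], [-1, 123], [0, 92], [0, 124], [0, 103], [0, 134], [0, 97], [0, 119], [0, 127], [0, 106], [0, 93], [0, 124], [0, 134], [0, 115], [0, 75], [0, 97], [0, 86], [0, 110], [0, 128], [0, 102], [1, 111], [1, 124], [1, 122], [1, 118], [1, 134], [1, 103]]
```

My check found a fault. The row is nearly closed, but the foot has pitched up about 5° in the grip, because I pushed high against drag at the base, so the leg leans forward. I'll turn it back gently about the bend, then finish the push low down.

Request:
step_arm(deltas=[[[-0.1,-1.4,0,0.012,-0.001,0,1],[-0.1,-1.4,0,0.012,-0.001,0,1],[-0.1,-1.4,0,0.012,-0.001,0,1],[-0.1,-1.4,0,0.012,-0.001,0,1],[-0.1,-1.4,0,0.012,-0.001,0,1],[-0.1,-1.4,0,0.012,-0.001,0,1],[-0.1,-1.4,0,0.012,-0.001,0,1],[0,0,0,0,0,0,1]]])

```text
time_s: 21.08
ee_pos: [556.8, 148.0, 116.5]
tool_rot: [[-0.018, -0.997, 0.081], [-0.171, 0.083, 0.982], [-0.985, 0.003, -0.172]]
contact_force: [-0.7, -4.8, 2.5]
grip_width: 58.7
```

```bash
cat > ft.py <<'E'
from g import *
import sys
PA=np.deg2rad(-4.75); rx,r=frame(PA); PO=np.array([567.8,284.3,0])
for n in('scene','top'):
    p,d,K,E=grab(n); np.savez(n+sys.argv[1]+'.npz',p=p,d=d,K=K,E=E)
    P=cloud(d,K,E).reshape(-1,3); C=p.reshape(-1,3)
    Q=np.c_[(P-PO)@rx,(P-PO)@r,P[:,2]]; y0=float(sys.argv[2])
    m=(abs(Q[:,0])<25)&(Q[:,1]>y0-112)&(Q[:,1]<y0-12)&(Q[:,2]>-8)&(Q[:,2]<30); q=Q[m]
    s=np.polyfit(q[:,1],q[:,2],1); k=abs(q[:,2]-np.polyval(s,q[:,1]))<8; s=np.polyfit(q[k,1],q[k,2],1)
    L=Q[(abs(Q[:,0])<26)&(abs(Q[:,1]-y0)<20)&(Q[:,2]>134)&(Q[:,2]<146)&(C.max(1)>115)]
    print(n,'foot pitch deg',-np.rad2deg(s[0]).round(2),'z at bend',np.polyval(s,y0).round(1),k.sum(),'legtop y',np.percentile(L[:,1],[5,50,95]).round(1),len(L),'slope',np.rad2deg(np.polyfit(L[:,0],L[:,1],1)[0]).round(1) if len(L)>5 else '')
s=monitor.sense(); print(s['contact_force'].round(1),s['ft_torque'].round(2),s['ee_pos'].round(1),s['tool_rot'][:,2].round(3), s['time_s'])
E
python3 ft.py 4 -125
```

```text
scene foot pitch deg 0.55 z at bend 8.3 168 legtop y [-134.1 -129.8 -126.8] 30 slope -0.6
top foot pitch deg 1.09 z at bend 8.6 198 legtop y [-133.6 -130.6 -128. ] 27 slope -0.4
[-1.2 -3.8  1.5] [-2.08  0.17  0.07] [556.9 148.  116.5] [ 0.081  0.982 -0.173] 21.175
```

Request:
step_arm(deltas=[[[0,-0.8,0,0.007,-0.0005,0,1],[0,-0.8,0,0.006,-0.0005,0,1],[0,0,0,0,0,0,1],[0,0,0,0,0,0,0.5],[0,0,0,0,0,0,0.2],[0,0,0,0,0,0,-0.4],[0,0,0,0,0,0,-1],[0,0,0,0,0,0,-1],[0,0,0,0,0,0,-1]]])

```text
time_s: 22.3
ee_pos: [556.5, 148.6, 116.5]
tool_rot: [[-0.018, -0.997, 0.08], [-0.156, 0.082, 0.984], [-0.988, 0.006, -0.157]]
contact_force: [0.7, -0.4, -0.7]
grip_width: 82.2
```

```bash
python3 ft.py 5 -127
```

```text
scene foot pitch deg -0.9 z at bend 8.8 126 legtop y [-137.6 -133.3 -130.1] 35 slope -1.1
top foot pitch deg 0.59 z at bend 7.7 187 legtop y [-137.3 -134.5 -130.9] 25 slope 0.2
[ 0.5 -0.1  0.4] [-2.11  0.21  0.01] [556.5 148.5 116.5] [ 0.08   0.984 -0.157] 22.4
```

The bookend stands free and flat, outer face at about −130. Retreating straight back, then lowering with a two-finger push posture.

Request:
step_arm(deltas=[[[-0.7,-9,0,0,0,0,-1],[-0.7,-9,0,0,0,0,-1],[-0.7,-9,0,0,0,0,-1],[-0.7,-9,0,0,0,0,-1],[-0.7,-9,0,0,0,0,-1],[0,0,0,-0.035,0.003,0,0.31],[0,0,0,-0.035,0.003,0,0.31],[0,0,0,-0.035,0.003,0,0.31],[0,0,0,-0.035,0.003,0,0.31],[0,0,-9,-0.035,0.003,0,0.31],[0,0,-9,-0.035,0.003,0,0.31],[0,0,-9,-0.035,0.003,0,0.31],[0,0,-9,-0.035,0.003,0,0.31],[0,0,-9,0,0,0,0.31],[0,0,-9,0,0,0,0.31],[0,0,-9,0,0,0,0.31],[0,0,0,0,0,0,0.31]]])

```text
time_s: 24.52
ee_pos: [552.1, 100.6, 48.4]
tool_rot: [[-0.044, -0.996, 0.072], [-0.44, 0.084, 0.894], [-0.897, 0.007, -0.442]]
contact_force: [-1.3, 0.3, -0.2]
grip_width: 29.7
```

```bash
python3 ft.py 6 -130; python3 sl.py 2 -130 45 0 0 20
python3 - <<'E'
import cv2,numpy as np
from h import *
z=np.load('scene6.npz'); c=proj([560,190,60],z['K'],z['E']).astype(int)
cv2.imwrite('pics/s6.png',cv2.resize(z['p'][c[1]-50:c[1]+50,c[0]-75:c[0]+65,::-1],None,fx=5,fy=5,interpolation=2))
E
```

```text
scene foot pitch deg -0.38 z at bend 8.4 204 legtop y [-137.8 -133.5 -129.5] 35 slope 0.8
top foot pitch deg -0.38 z at bend 8.3 212 legtop y [-137.  -134.3 -130.8] 27 slope 0.1
[-0.3  0.  -0.5] [-1.94  0.25 -0.01] [552.5 100.6  49.3] [ 0.073  0.894 -0.443] 24.625
tcp row coords -0.0 -184.4 49.3 F [-0.3  0.  -0.5]
[[1.4, 17.1, -2.1, 0.0977, -0.0109, 0.0002, 1], [1.4, 17.1, -2.1, 0.0977, -0.0109, 0.0002, 1]]
```

View pics/s6.png

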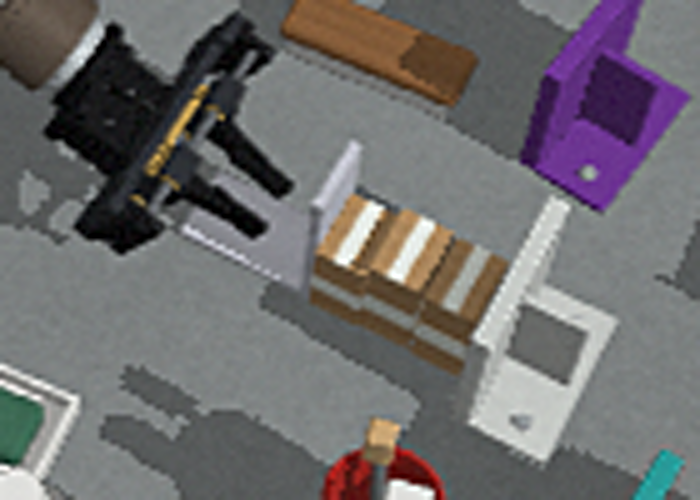

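The bookend stands on its foot by itself, cartons are upright, and small gaps remain. Now the low push.

Request:
step_arm(deltas=[[[0.5,6,-5,0,0,0,0.31],[0.5,6,-5,0,0,0,0.31],[0.5,6,0,0,0,0,0.31],[0.4,5,0,0,0,0,0.31],[0.2,3,0,0,0,0,0.31],[0.2,2.5,0,0,0,0,0.31],[0.2,2,0,0,0,0,0.31],[0.1,1.5,0,0,0,0,0.31],[0.1,1.5,0,0,0,0,0.31],[0.1,1.5,0,0,0,0,0.31],[0,0,0,0,0,0,0.31]]])

```text
time_s: 26.0
ee_pos: [556.0, 137.0, 39.7]
tool_rot: [[-0.039, -0.997, 0.074], [-0.442, 0.084, 0.893], [-0.896, 0.002, -0.444]]
contact_force: [-0.5, -1.5, 0.3]
grip_width: 30.1
```

Request:
step_arm(deltas=[[[0.1,1.5,0,0,0,0,0.31],[0.1,1.5,0,0,0,0,0.31],[0.1,1.5,0,0,0,0,0.31],[0,0,0,0,0,0,0.31]]])

```text
time_s: 26.5
ee_pos: [556.3, 138.1, 39.7]
tool_rot: [[-0.038, -0.997, 0.074], [-0.445, 0.083, 0.891], [-0.894, 0.001, -0.447]]
contact_force: [0.2, -1.2, -0.0]
grip_width: 29.7
```

Request:
step_arm(deltas=[[[0.1,1.3,0,0,0,0,0.31],[0.1,1.3,0,0,0,0,0.31],[0,0,0,0,0,0,0.31]]])

```text
time_s: 26.88
ee_pos: [556.4, 139.0, 39.8]
tool_rot: [[-0.037, -0.997, 0.074], [-0.447, 0.083, 0.891], [-0.894, -0.0, -0.449]]
contact_force: [-0.5, -2.1, 0.9]
grip_width: 30.2
```

```bash
python3 ft.py 7 -123;python3 sl.py 1 -120 40 0 0 20
```

```text
scene foot pitch deg -0.24 z at bend 8.4 108 legtop y [-135.9 -131.4 -128. ] 32 slope 0.9
top foot pitch deg 0.98 z at bend 6.9 137 legtop y [-135.1 -132.4 -128.8] 27 slope 0.3
[-0.1 -3.1  1.4] [-1.93  0.34  0.04] [556.4 139.1  39.7] [ 0.074  0.891 -0.449] 26.975
tcp row coords 0.7 -145.6 39.7 F [-0.1 -3.1  1.4]
[[-0.2, 5.6, 0.3, 0.2029, -0.0169, 0.0002, 1]]
```

Request:
step_arm(deltas=[[[0.1,2,0,0.004,0,0,0.31],[0.1,2,0,0.004,0,0,0.31],[0.1,2,0,0,0,0,0.31],[0.1,2,0,0,0,0,0.31],[0,0,0,0,0,0,0.31]]])

```text
time_s: 27.6
ee_pos: [557.2, 143.1, 39.7]
tool_rot: [[-0.035, -0.997, 0.075], [-0.445, 0.082, 0.892], [-0.895, -0.002, -0.446]]
contact_force: [-0.0, -2.8, 1.7]
grip_width: 29.9
```

Request:
step_arm(deltas=[[[0.1,1.8,0,0,0,0,0.31],[0.1,1.8,0,0,0,0,0.31],[0,0,0,0,0,0,0.31]]])

```text
time_s: 27.98
ee_pos: [557.5, 144.6, 39.8]
tool_rot: [[-0.034, -0.997, 0.075], [-0.447, 0.082, 0.891], [-0.894, -0.003, -0.448]]
contact_force: [-0.7, -3.5, 1.3]
grip_width: 30.0
```

```bash
python3 ft.py 8 -123;python3 sl.py 1 -120 40 0 0 20
```

```text
scene foot pitch deg 0.91 z at bend 7.3 116 legtop y [-130.4 -126.6 -122.6] 32 slope -0.8
top foot pitch deg 0.7 z at bend 7.7 129 legtop y [-129.8 -126.6 -123.4] 23 slope 1.3
[-0.7 -5.   0.1] [-1.97  0.36  0.1 ] [557.4 144.7  39.7] [ 0.075  0.891 -0.448] 28.075
tcp row coords 1.2 -140.0 39.7 F [-0.7 -5.   0.1]
[[-1.2, 0.1, 0.3, 0.2025, -0.0135, -0.0007, 1]]
```

Request:
step_arm(deltas=[[[0,1.8,0,0,0,0,0.31],[0,1.8,0,0,0,0,0.31],[0,0,0,0,0,0,0.31]]])

```text
time_s: 28.45
ee_pos: [557.7, 146.4, 39.8]
tool_rot: [[-0.032, -0.997, 0.075], [-0.449, 0.081, 0.89], [-0.893, -0.005, -0.45]]
contact_force: [-1.0, -4.4, 1.6]
grip_width: 30.0
```

Request:
step_arm(deltas=[[[0,1.8,0,0,0,0,0.31],[0,1.8,0,0,0,0,0.31],[0,0,0,0,0,0,0.31]]])

```text
time_s: 28.82
ee_pos: [557.9, 147.3, 39.8]
tool_rot: [[-0.031, -0.997, 0.075], [-0.453, 0.081, 0.888], [-0.891, -0.006, -0.454]]
contact_force: [-1.5, -3.6, 1.7]
grip_width: 29.9
```

Request:
step_arm(deltas=[[[0,1.8,0,0,0,0,0.31],[0,1.8,0,0,0,0,0.31],[0,0,0,0,0,0,0.31]]])

```text
time_s: 29.2
ee_pos: [557.9, 147.2, 39.8]
tool_rot: [[-0.029, -0.997, 0.075], [-0.457, 0.08, 0.886], [-0.889, -0.008, -0.458]]
contact_force: [-0.6, -3.6, -0.3]
grip_width: 30.0
```

```bash
python3 ft.py 9 -120;python3 sl.py 1 -120 40 0 0 20
```

```text
scene foot pitch deg 0.66 z at bend 7.9 109 legtop y [-127.6 -123.5 -119.9] 35 slope -1.1
top foot pitch deg 0.48 z at bend 8.0 126 legtop y [-126.7 -124.1 -120.9] 25 slope -0.3
[-0.6 -6.1  3. ] [-1.92  0.38  0.16] [557.9 147.5  39.7] [ 0.074  0.886 -0.457] 29.3
tcp row coords 1.5 -137.2 39.7 F [-0.6 -6.1  3. ]
[[-1.7, -2.7, 0.3, 0.2133, -0.0093, -0.0023, 1]]
```

Request:
step_arm(deltas=[[[0,3,0,0.006,0,0,0.31],[0,3,0,0.006,0,0,0.31],[0,3,0,0,0,0,0.31]]])

```text
time_s: 29.68
ee_pos: [558.0, 147.9, 39.6]
tool_rot: [[-0.024, -0.997, 0.074], [-0.456, 0.077, 0.887], [-0.89, -0.012, -0.456]]
contact_force: [-2.5, -17.2, 7.3]
grip_width: 30.3
```

Request:
step_arm(deltas=[[[0,4,0,0.004,0,0,0.31],[0,4,0,0,0,0,0.31]]])

```text
time_s: 29.92
ee_pos: [558.1, 148.0, 39.7]
tool_rot: [[-0.021, -0.997, 0.074], [-0.461, 0.076, 0.884], [-0.887, -0.016, -0.461]]
contact_force: [-2.9, -22.1, 8.3]
grip_width: 29.8
```

```bash
python3 ft.py 10 -120;python3 sl.py 1 -120 40 0 0 20; python3 ms.py 10 -119
```

```text
scene foot pitch deg 0.74 z at bend 7.2 107 legtop y [-127.7 -123.4 -119.7] 31 slope -0.0
top foot pitch deg 0.87 z at bend 7.2 121 legtop y [-126.8 -123.5 -120.9] 26 slope -0.9
[ -4.7 -20.9   9.6] [-2.42  0.72  0.45] [558.1 148.   39.7] [ 0.074  0.884 -0.461] 30.025
tcp row coords 1.6 -136.6 39.7 F [ -4.7 -20.9   9.6]
[[-1.8, -3.2, 0.3, 0.2182, -0.0017, -0.0055, 1]]
top leg 42 x [-28.1  28.5] y [-128.4 -125.  -120.6] rect [   0.3 -124.2] [ 8.4 57.2] 89.6 slope deg -0.5 z 138.0
top row 398 x [-25.6  30.5] y [-103.1  -53.1   -4.2] rect [  2.  -53.1] [ 57.7 102.1] 0.1 slope deg -1.7 z 88.8
  hist [ 0  0  0  0  0  0  0  0  0  0  0  0  0  0  0  0  0 20 18 18 19 20 21 22
 18 18 20 18 18 23 17 19 17 21 20 18 23]
  xmid -100 [-26.6  30. ]
  xmid -40 [-24.5  30.7]
top panel 179 x [-65.8  61.8] y [-1.1  6.2 15.2] rect [-1.8  7.8] [129.   18.4] 0.5 slope deg 0.0 z 129.0
scene leg 53 x [-26.   32.4] y [-127.7 -122.9 -118.7] rect [   3.6 -123.2] [59.9  9.1] 0.1 slope deg -1.0 z 138.4
scene row 449 x [-25.1  33.7] y [-102.5  -52.5   -5.8] rect [  3.1 -54.5] [100.7  63.2] 89.8 slope deg 2.4 z 87.7
  hist [ 0  0  0  0  0  0  0  0  0  0  0  0  0  0  0  0  0 21 22 21 21 12 26 22
 23 23 23 23 21 24 24 24 21 23 24 21 24]
  xmid -100 [-24.4  33.8]
  xmid -40 [-24.7  33.7]
scene panel 177 x [-61.9  64.8] y [ 0.5  9.  16.4] rect [0.5 8.1] [130.8  16.8] 0.0 slope deg 0.1 z 128.9
```

The force climbs to 21 N with no further motion and the outer face reads −120: the row is closed. Backing off.

Request:
step_arm(deltas=[[[0,-3,0,0,0,0,0.31],[-0.3,-4,0,0,0,0,0.31],[-0.5,-6,1,0,0,0,0.31],[-0.7,-9,2,0,0,0,0.31],[-0.7,-9,4,0,0,0,0.31],[-0.7,-9,8,0,0,0,0.31],[-0.7,-9,12,0,0,0,0.31],[-0.7,-9,15,0,0,0,0.31],[-0.7,-10,20,0,0,0,0.31],[-0.7,-15,25,0,0,0,0.31],[-0.7,-20,25,0,0,0,0.31],[0,-20,25,0,0,0,0.31],[0,-20,25,0,0,0,0.31],[0,-20,20,0,0,0,0.31],[0,-20,10,0,0,0,0.31],[0,0,0,0,0,0,0.31]]])

```text
time_s: 32.02
ee_pos: [549.3, -43.5, 251.4]
tool_rot: [[-0.013, -0.997, 0.079], [-0.465, 0.076, 0.882], [-0.885, -0.026, -0.464]]
contact_force: [0.5, -0.1, -0.3]
grip_width: 29.8
```

```bash
python3 ft.py 11 -120; python3 ms.py 11 -119
python3 - <<'E'
from h import *
o=[]
for n in('top','scene'):
    z=np.load(n+'11.npz'); c=proj([560,200,70],z['K'],z['E']).astype(int)
    o.append(cv2.resize(z['p'][c[1]-32:c[1]+32,c[0]-50:c[0]+50,::-1],None,fx=6,fy=6,interpolation=2))
cv2.imwrite('pics/pair11.png',cv2.resize(np.vstack(o),(468,600)))
E
```

```text
scene foot pitch deg 0.55 z at bend 7.1 275 legtop y [-127.5 -123.7 -119.6] 33 slope 0.5
top foot pitch deg 0.34 z at bend 8.0 289 legtop y [-126.9 -124.8 -120.8] 23 slope -1.7
[-0.1  0.6 -0.5] [-1.85  0.24 -0.03] [549.  -42.  250.3] [ 0.077  0.883 -0.463] 32.125
top leg 40 x [-28.1  28.7] y [-128.6 -125.1 -120.8] rect [   0.3 -124.7] [57.1  8.1] 0.5 slope deg -1.0 z 138.1
top row 394 x [-25.8  30.6] y [-103.4  -53.8   -5.2] rect [  2.2 -53.7] [102.3  57.5] 89.8 slope deg -1.0 z 88.8
  hist [ 0  0  0  0  0  0  0  0  0  0  0  0  0  0  0  0  0 23 18 16 17 22 21 21
 18 19 20 18 19 21 19 16 19 22 19 17 22]
  xmid -100 [-26.5  29.6]
  xmid -40 [-24.9  30.7]
top panel 176 x [-65.9  61.9] y [-0.6  6.2 15.3] rect [-1.9  7.7] [ 17.2 129.1] 89.9 slope deg 0.0 z 129.8
scene leg 54 x [-28.1  32.6] y [-127.6 -122.3 -118.6] rect [   2.6 -123.3] [ 9.2 61.5] 89.5 slope deg -0.2 z 138.8
scene row 455 x [-25.2  32.4] y [-102.7  -52.1   -5.9] rect [  3.1 -54.7] [ 60.8 102.7] 2.3 slope deg 1.3 z 87.8
  hist [ 0  0  0  0  0  0  0  0  0  0  0  0  0  0  0  0  0 21 19 23 20 17 23 23
 22 25 21 24 24 22 25 24 22 23 25 22 24]
  xmid -100 [-25.1  32.9]
  xmid -40 [-24.  32.]
scene panel 176 x [-63.7  64.8] y [ 0.7  8.7 16.1] rect [-0.   8.2] [130.2  16.1] 0.1 slope deg 0.1 z 128.5
```

View pics/pair11.png

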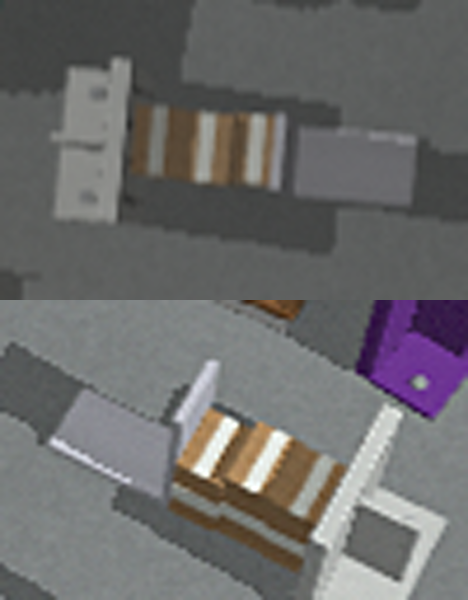

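The final view shows the bookend on its foot, square to the row, with the leg against the cartons (scene crop 195,420) and no visible gaps through to the panel. The robot is clear, so I'm handing in.

```bash
python3 -c "
from plant import sign_off; print(sign_off())"
```

```text
the job is handed in; nothing more can be done
None
```

The bookend now stands on its foot with the three cartons closed up against the white panel, and the job is handed in at about 32 s. I gripped its long leg across the width, tipped it slowly about the bend until the foot was flat, slid it to the row while turning it square, and finished with a low two-finger push.

**Last checks, with the robot clear:**
- **Row closed:** the outer face of the upright leg is at about −120 mm in the panel frame. The push force rose to about 21 N with no further movement, and neither camera shows a gap.
- **Square and centred:** the leg is within about 2–3 mm of the row centre and 1–2° of square, which is about the cameras' accuracy.
- **Standing:** the foot is flat to about 0.5° and the cartons are upright.
- **Left alone:** the arm touched nothing else, judging by the path and the crops I viewed. I did not re-measure the other items.

**What went wrong:** during the first push, gripped high, the bookend turned in the grip. The foot end rose about 5°, roughly 10 mm, so the leg leaned forward while the bend seemed to stay down. I turned it back gently, let go, checked that it stood flat, and redid the last 10 mm with the low push. The finish is right, but that part of the slide was not clean.

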